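# Stopper the solvent flasks and lock the carriage

### The job

Close up the solvent station: pull up the sprung plunger that locks the flask carriage and twist it into its rest notch so that it stays up by itself, then slide the carriage fully out by its handle. Put a stopper fully home, upright, into every flask on the carriage (spare stoppers are left over when there are fewer flasks). Then push the carriage fully back under the hood and turn the plunger back so that it drops down into the hole and locks it, with all flasks standing, and without tipping a flask or shoving the circuit board or the capped jar about.

Things in the scene. Friction and masses are not known exactly. Their poses are not given: they have to be found in the camera images.
- station: Fixed solvent station, grey base plate 8 mm thick, x -220 to 130, y -240 to 170 mm. Origin on the bench under the flask row's middle when the carriage is home; x points to the back (away from the robot at yaw 0), y left along the row. A clear hood covers x -10 to 120, |y| < 165 mm, roof underside 160 mm up, shut at back and left: the necks are under it until the carriage is out.
- carriage (a joint): Carriage travel towards station -x (out, to the robot), m: 0 home at its stop (start, locked by the plunger pin), 0.130 fully out at its stop. Friction 2 N plus 8 N per m/s; stays where left. Pockets at station y -107, -36, 36, 107 mm (x 0 when home), floor 14 mm and walls 46 mm above the bench; some pockets may be empty.
- carriage_handle (a point): Middle of the carriage's handle: a steel bar 12 mm thick, 130 mm long, along station y, 60 mm above the bench, on two end posts; 54 mm clear in front of the pocket wall behind it. Can be pinched from above across the bar. It stands at station x = -95 mm - carriage travel, y = 0.
- plunger_pull (a joint): Lift of the sprung index plunger, m: 0 pin fully down in the carriage's locking hole (start), 0.008 pin clear of the hole or riding on the flange, 0.014 parked in the rest notch, 0.017 cross pin on the collar's ridge, 0.022 end of travel. The spring pulls down with 3.6 N at 0, 8 N at 0.014, 10 N at 0.022.
- plunger_turn (a joint): Turn of the plunger's T-handle about the vertical, rad, anticlockwise from above, range 0 to 1.45. 0 to 0.15: cross pin over the deep slot, where it can go fully down (starts at 0). Turns on only when lifted past 0.017 m (lift 0.019 to 0.021). Rest notch, 3 mm deep, at 1.20: the pin drops in from about 1.05 to 1.35.
- plunger_grip (a point): Centre of the plunger's black T-handle: bar 64 mm long, 14 mm wide, 18 mm high, gripped across its width from above. The point's x axis runs along the bar (along station x at turn 0), z up. 85 mm above the bench at lift 0; on the plunger's axis at station x -50, y -205 mm. The collar below it reaches 59 mm above the bench.
- flask_1: Amber glass wide-neck flask 1, may be absent: 62 mm diameter, 100 mm tall, 0.35 kg, stands loosely (some mm play) in its carriage pocket. Origin: centre of its underside; z up through the neck. Open neck: bore 40 mm, outside 50 mm, rim at z = 100 mm, neck 30 mm deep.
- flask_2: Amber glass wide-neck flask 2, may be absent: 62 mm diameter, 100 mm tall, 0.35 kg, stands loosely (some mm play) in its carriage pocket. Origin: centre of its underside; z up through the neck. Open neck: bore 40 mm, outside 50 mm, rim at z = 100 mm, neck 30 mm deep.
- flask_3: Amber glass wide-neck flask 3, may be absent: 62 mm diameter, 100 mm tall, 0.35 kg, stands loosely (some mm play) in its carriage pocket. Origin: centre of its underside; z up through the neck. Open neck: bore 40 mm, outside 50 mm, rim at z = 100 mm, neck 30 mm deep.
- flask_4: Amber glass wide-neck flask 4, may be absent: 62 mm diameter, 100 mm tall, 0.35 kg, stands loosely (some mm play) in its carriage pocket. Origin: centre of its underside; z up through the neck. Open neck: bore 40 mm, outside 50 mm, rim at z = 100 mm, neck 30 mm deep.
- stopper_1: White tapered stopper 1 (all alike, any fits any flask): taper 32 mm wide at the foot to 37 mm over 24 mm, flange 49 mm wide and 5 mm thick, round knob 24 mm wide and 28 mm tall; about 0.09 kg. Origin: centre of its foot; z up through the knob. Starts standing foot down on the 3 mm mat. Seated, its flange lies on the flask rim and its foot is 76 mm above the flask's underside.
- stopper_2: White tapered stopper 2 (all alike, any fits any flask): taper 32 mm wide at the foot to 37 mm over 24 mm, flange 49 mm wide and 5 mm thick, round knob 24 mm wide and 28 mm tall; about 0.09 kg. Origin: centre of its foot; z up through the knob. Starts standing foot down on the 3 mm mat. Seated, its flange lies on the flask rim and its foot is 76 mm above the flask's underside.
- stopper_3: White tapered stopper 3 (all alike, any fits any flask): taper 32 mm wide at the foot to 37 mm over 24 mm, flange 49 mm wide and 5 mm thick, round knob 24 mm wide and 28 mm tall; about 0.09 kg. Origin: centre of its foot; z up through the knob. Starts standing foot down on the 3 mm mat. Seated, its flange lies on the flask rim and its foot is 76 mm above the flask's underside.
- stopper_4: White tapered stopper 4 (all alike, any fits any flask): taper 32 mm wide at the foot to 37 mm over 24 mm, flange 49 mm wide and 5 mm thick, round knob 24 mm wide and 28 mm tall; about 0.09 kg. Origin: centre of its foot; z up through the knob. Starts standing foot down on the 3 mm mat. Seated, its flange lies on the flask rim and its foot is 76 mm above the flask's underside.
- circuit_board: Bystander: green circuit board 150 x 100 mm lying on the bench (origin: centre of underside).
- capped_jar: Bystander: closed jar with black cap, 54 mm diameter, 70 mm tall (origin: centre of underside).
Mind the look-alikes: they are no part of the job. Leave any green or red look-alike of the flask_1 alone.

How it is judged:
On the way, in this order (a step that is already met when the one before it is completed fails the run):
1. the plunger is parked: resting in its notch with the fingers off it, carriage still home (value of joint plunger_pull between 0.0115 and 0.0162 m and value of joint plunger_turn above 0.95 rad and contact force between the fingers and plunger_turn below 0.2 N and value of joint carriage below 0.01 m), for 0.2 s.
2. the carriage is slid fully out, the plunger still parked (value of joint carriage above 0.12 m and value of joint plunger_pull between 0.0115 and 0.0162 m and value of joint plunger_turn above 0.95 rad), for 0.2 s.
3. every flask has a stopper fully home while the carriage is out, nothing held (((horizontal distance between stopper_1 and flask_1 below 0.006 m and z of stopper_1 in the frame of flask_1 between 0.07 and 0.079 m and angle between the z axis of stopper_1 and the z axis of flask_1, either way round below 0.1 rad) or (horizontal distance between stopper_2 and flask_1 below 0.006 m and z of stopper_2 in the frame of flask_1 between 0.07 and 0.079 m and angle between the z axis of stopper_2 and the z axis of flask_1, either way round below 0.1 rad) or (horizontal distance between stopper_3 and flask_1 below 0.006 m and z of stopper_3 in the frame of flask_1 between 0.07 and 0.079 m and angle between the z axis of stopper_3 and the z axis of flask_1, either way round below 0.1 rad) or (horizontal distance between stopper_4 and flask_1 below 0.006 m and z of stopper_4 in the frame of flask_1 between 0.07 and 0.079 m and angle between the z axis of stopper_4 and the z axis of flask_1, either way round below 0.1 rad)) and ((horizontal distance between stopper_1 and flask_2 below 0.006 m and z of stopper_1 in the frame of flask_2 between 0.07 and 0.079 m and angle between the z axis of stopper_1 and the z axis of flask_2, either way round below 0.1 rad) or (horizontal distance between stopper_2 and flask_2 below 0.006 m and z of stopper_2 in the frame of flask_2 between 0.07 and 0.079 m and angle between the z axis of stopper_2 and the z axis of flask_2, either way round below 0.1 rad) or (horizontal distance between stopper_3 and flask_2 below 0.006 m and z of stopper_3 in the frame of flask_2 between 0.07 and 0.079 m and angle between the z axis of stopper_3 and the z axis of flask_2, either way round below 0.1 rad) or (horizontal distance between stopper_4 and flask_2 below 0.006 m and z of stopper_4 in the frame of flask_2 between 0.07 and 0.079 m and angle between the z axis of stopper_4 and the z axis of flask_2, either way round below 0.1 rad)) and ((horizontal distance between stopper_1 and flask_3 below 0.006 m and z of stopper_1 in the frame of flask_3 between 0.07 and 0.079 m and angle between the z axis of stopper_1 and the z axis of flask_3, either way round below 0.1 rad) or (horizontal distance between stopper_2 and flask_3 below 0.006 m and z of stopper_2 in the frame of flask_3 between 0.07 and 0.079 m and angle between the z axis of stopper_2 and the z axis of flask_3, either way round below 0.1 rad) or (horizontal distance between stopper_3 and flask_3 below 0.006 m and z of stopper_3 in the frame of flask_3 between 0.07 and 0.079 m and angle between the z axis of stopper_3 and the z axis of flask_3, either way round below 0.1 rad) or (horizontal distance between stopper_4 and flask_3 below 0.006 m and z of stopper_4 in the frame of flask_3 between 0.07 and 0.079 m and angle between the z axis of stopper_4 and the z axis of flask_3, either way round below 0.1 rad)) and ((horizontal distance between stopper_1 and flask_4 below 0.006 m and z of stopper_1 in the frame of flask_4 between 0.07 and 0.079 m and angle between the z axis of stopper_1 and the z axis of flask_4, either way round below 0.1 rad) or (horizontal distance between stopper_2 and flask_4 below 0.006 m and z of stopper_2 in the frame of flask_4 between 0.07 and 0.079 m and angle between the z axis of stopper_2 and the z axis of flask_4, either way round below 0.1 rad) or (horizontal distance between stopper_3 and flask_4 below 0.006 m and z of stopper_3 in the frame of flask_4 between 0.07 and 0.079 m and angle between the z axis of stopper_3 and the z axis of flask_4, either way round below 0.1 rad) or (horizontal distance between stopper_4 and flask_4 below 0.006 m and z of stopper_4 in the frame of flask_4 between 0.07 and 0.079 m and angle between the z axis of stopper_4 and the z axis of flask_4, either way round below 0.1 rad)) and value of joint carriage above 0.11 m and contact force between the fingers and stopper_1 below 0.2 N and contact force between the fingers and stopper_2 below 0.2 N and contact force between the fingers and stopper_3 below 0.2 N and contact force between the fingers and stopper_4 below 0.2 N), for 0.2 s.
4. the carriage is pushed fully home with the stoppers in place (value of joint carriage below 0.005 m and ((horizontal distance between stopper_1 and flask_1 below 0.006 m and z of stopper_1 in the frame of flask_1 between 0.07 and 0.079 m and angle between the z axis of stopper_1 and the z axis of flask_1, either way round below 0.1 rad) or (horizontal distance between stopper_2 and flask_1 below 0.006 m and z of stopper_2 in the frame of flask_1 between 0.07 and 0.079 m and angle between the z axis of stopper_2 and the z axis of flask_1, either way round below 0.1 rad) or (horizontal distance between stopper_3 and flask_1 below 0.006 m and z of stopper_3 in the frame of flask_1 between 0.07 and 0.079 m and angle between the z axis of stopper_3 and the z axis of flask_1, either way round below 0.1 rad) or (horizontal distance between stopper_4 and flask_1 below 0.006 m and z of stopper_4 in the frame of flask_1 between 0.07 and 0.079 m and angle between the z axis of stopper_4 and the z axis of flask_1, either way round below 0.1 rad)) and ((horizontal distance between stopper_1 and flask_2 below 0.006 m and z of stopper_1 in the frame of flask_2 between 0.07 and 0.079 m and angle between the z axis of stopper_1 and the z axis of flask_2, either way round below 0.1 rad) or (horizontal distance between stopper_2 and flask_2 below 0.006 m and z of stopper_2 in the frame of flask_2 between 0.07 and 0.079 m and angle between the z axis of stopper_2 and the z axis of flask_2, either way round below 0.1 rad) or (horizontal distance between stopper_3 and flask_2 below 0.006 m and z of stopper_3 in the frame of flask_2 between 0.07 and 0.079 m and angle between the z axis of stopper_3 and the z axis of flask_2, either way round below 0.1 rad) or (horizontal distance between stopper_4 and flask_2 below 0.006 m and z of stopper_4 in the frame of flask_2 between 0.07 and 0.079 m and angle between the z axis of stopper_4 and the z axis of flask_2, either way round below 0.1 rad)) and ((horizontal distance between stopper_1 and flask_3 below 0.006 m and z of stopper_1 in the frame of flask_3 between 0.07 and 0.079 m and angle between the z axis of stopper_1 and the z axis of flask_3, either way round below 0.1 rad) or (horizontal distance between stopper_2 and flask_3 below 0.006 m and z of stopper_2 in the frame of flask_3 between 0.07 and 0.079 m and angle between the z axis of stopper_2 and the z axis of flask_3, either way round below 0.1 rad) or (horizontal distance between stopper_3 and flask_3 below 0.006 m and z of stopper_3 in the frame of flask_3 between 0.07 and 0.079 m and angle between the z axis of stopper_3 and the z axis of flask_3, either way round below 0.1 rad) or (horizontal distance between stopper_4 and flask_3 below 0.006 m and z of stopper_4 in the frame of flask_3 between 0.07 and 0.079 m and angle between the z axis of stopper_4 and the z axis of flask_3, either way round below 0.1 rad)) and ((horizontal distance between stopper_1 and flask_4 below 0.006 m and z of stopper_1 in the frame of flask_4 between 0.07 and 0.079 m and angle between the z axis of stopper_1 and the z axis of flask_4, either way round below 0.1 rad) or (horizontal distance between stopper_2 and flask_4 below 0.006 m and z of stopper_2 in the frame of flask_4 between 0.07 and 0.079 m and angle between the z axis of stopper_2 and the z axis of flask_4, either way round below 0.1 rad) or (horizontal distance between stopper_3 and flask_4 below 0.006 m and z of stopper_3 in the frame of flask_4 between 0.07 and 0.079 m and angle between the z axis of stopper_3 and the z axis of flask_4, either way round below 0.1 rad) or (horizontal distance between stopper_4 and flask_4 below 0.006 m and z of stopper_4 in the frame of flask_4 between 0.07 and 0.079 m and angle between the z axis of stopper_4 and the z axis of flask_4, either way round below 0.1 rad))), for 0.2 s.
At the end, for the whole second after the job is handed in: Carriage home within 5 mm; plunger down within 4 mm (pin in the hole), turned back within 0.35 rad; in every flask a stopper within 6 mm of the axis, seated within 3 mm and square within 0.1 rad; flasks upright within 0.12 rad and at rest (all of step 4 and value of joint plunger_pull below 0.004 m and value of joint plunger_turn below 0.35 rad and angle between each of flask_1, flask_2, flask_3, flask_4's own z axis and vertical below 0.12 rad and linear speed of each of flask_1, flask_2, flask_3, flask_4 below 0.03 m/s); the robot touches nothing.
It fails at once if a flask is tipped over (angle between any of flask_1, flask_2, flask_3, flask_4's own z axis and vertical above 0.5 rad).
It fails at once if the circuit board is shoved more than 40 mm (distance of circuit_board from where it was at the start of the episode above 0.04 m).
It fails at once if the capped jar is shoved more than 40 mm (distance of capped_jar from where it was at the start of the episode above 0.04 m).
Of flask_1, flask_2, flask_3, flask_4 only 2 to 4 are there at a start; the rules pass over those that are not, and their reading is None.
At some moment in a run one of stopper_1, stopper_2, stopper_3, stopper_4 may be knocked a few centimetres aside while the robot is not near it.
Once in a run the grip may slacken for a moment while it holds something.
It also fails if it takes over 210 s, if anything falls off the work surface, if the arm or the gripper's body presses on something with over 40 N, if the wrist force passes 120 N, or if a joint passes its speed limit or range.

### The arm

A 6-joint arm with a two-finger parallel gripper is mounted at the origin on the work surface. World frame = base frame: x ahead of the robot, y to its left, z up, the work surface at z = 0. Lengths are in m, angles in rad, forces in N, time in s.
With the tool pointing down it reaches from about 0.35 to 0.775 m from the base axis. Payload 7.3 kg.
Tool frame: the origin (TCP) lies at the very end of the fingers, on their centre line; the grasp point (between the pads) lies grip_point_offset behind it (grip_point_offset is the distance from the TCP to the grasp point, in m); z points along the fingers, y is the direction in which the jaws open and shut (so a half turn about z gives the same grasp; the last joint's range is limited). The gripper opens to 92 mm and grips with 3 to 60 N. Pads are 19 mm wide; open, the fingers measure 130 mm over their backs; the gripper's body (75 mm by 190 mm) begins 47 mm behind the grasp point.
Start: joints at [-1.361, 0.342, 1.524, -0, 1.275, -0.146], TCP at [0.183, -0.492, 0.227] pointing down, gripper open.
Joint ranges: [-2.53, 2.53], [-0.77, 2.02], [0.04, 2.7], [-1, 4.14], [0.28, 2.66], [-3.11, 3.11]. Speed limits (rad/s): [2.57, 2.57, 3.14, 3.14, 3.14, 3.14].

### API

Orientations are given as [roll, pitch, yaw] about the fixed x, y, z axes, in that order (R = Rz(yaw) Ry(pitch) Rx(roll)).
In Python, from cell import * gives the robot as it stands.
- The arm moves only by the shell command python3 -m inch 'ROWS' [OPENING] [FORCE]. ROWS is JSON, a list that holds one entry, the list of rows, each a list of 4 numbers: the shift along the tool's x, y, z in mm, then the turn about the tool's z in rad. In form: [[[x, y, z, roll], ...]]. A call has 1 to 10 rows; each row shifts and turns the commanded pose from where the row before left it, along the tool's axes as they then stand; what a row does not reach is not made up. A row lasts 1/8 s, in which the tool goes at most 62.5 mm and 10.7 degrees, less where a joint would pass 70% of its speed; a pose out of reach is approached as far as the arm can. A call with a gripper value outside its range is refused whole. OPENING is the closure, from -1 (fully open) to 1 (shut), set as the call begins (- or left out, the last holds). The fingers move at their own pace and stop on an object; FORCE is the grip in N (left out, the last holds). Time passes only in rows, so rows that do not move let the fingers close. It gives the time, the measured TCP pose, the force and the opening at its end, in the units of the state.
- observe(): the state, without advancing time (a new reading comes with each control period).
- read_camera(name): name is "side" or "top"; returns a dict with "img" (384x512x3 uint8, blue, green, red), "fx", "fy", "cx", "cy" (pixels), "eye" and "rotation" of the camera in the world. Camera axes: x right, y down, z forward; pixel columns grow to the right and rows downward; lengths in m; the calibration is good to about 2 mm. A picture is of the moment at which its call begins. There is no depth.
- hand_in(): hands the job in, once; it reports no verdict.
Trained networks look in the newest picture that a camera, given by its name, has taken for a name from the list of things; names that differ only in an ending like _2 or _b are one class to them, and where a whole thing is asked for, a point or a joint stands for the part that bears it (a point fixed in the world has none). Each returns a list of dicts, best first, with "conf" (0 to 1); they miss things now and then, are a little off and sometimes report something else, mostly with a low value. They report only what shows in the picture. A call takes as long as a camera call. They do not tell look-alikes from the thing itself.
- boxes_of(camera, label): "at" ([row, column] in pixels, amid what is visible of it).
- place_of(camera, label): "at" ([row, column] in pixels: a listed point, or the origin of a listed thing).
The state is a dict: "time": time; "qpos": joint angles; "qvel": joint speeds; "joint_efforts": joint torques, N m; "tool_pos": TCP position; "tool_rot": TCP orientation; "contact_force": force on the tool from outside, world axes, zero at the start; "torque": the same for the moment, N m; "opening": finger opening in m.
Only numpy, scipy, OpenCV 4.12 (cv2) and the standard library are available. Lean on these libraries where they do the work, as an engineer would, in place of code of your own. Each camera call takes 0.05 s, during which the arm holds its last target. There are 200 camera calls.

## Working session

There is one attempt and no reset: what is moved stays moved. The work goes in short steps, Python scripts to look and compute and a shell command to move; the robot and the scene stay as the last step left them, time stands still between calls to the robot, and variables do not carry over. Pictures are saved under pics/ and viewed, about 12 in all and at most 16, crops included, and the job is handed in when it is done.

```bash
ls; mkdir -p pics; cat > h.py <<'E'
from cell import *
import numpy as np, cv2
from scipy.spatial.transform import Rotation as Ro
def ray(c,at):
    d=np.array([(at[1]-c['cx'])/c['fx'],(at[0]-c['cy'])/c['fy'],1.0]); R=np.array(c['rotation'])
    if R.shape!=(3,3): R=Ro.from_euler('xyz',R).as_matrix()
    d=R@d; return np.array(c['eye']),d
def atz(c,at,z):
    e,d=ray(c,at); return e+d*(z-e[2])/d[2]
def proj(c,p):
    R=np.array(c['rotation']); 
    if R.shape!=(3,3): R=Ro.from_euler('xyz',R).as_matrix()
    q=R.T@(np.array(p)-c['eye']); return [c['cy']+c['fy']*q[1]/q[2],c['cx']+c['fx']*q[0]/q[2]]
def tri(c1,a1,c2,a2):
    e1,d1=ray(c1,a1);e2,d2=ray(c2,a2)
    s=np.linalg.lstsq(np.c_[d1,-d2],e2-e1,rcond=None)[0]
    p,q=e1+d1*s[0],e2+d2*s[1]; return (p+q)/2,np.linalg.norm(p-q)
E
python3 - <<'E'
from h import *
np.set_printoptions(precision=3,suppress=True)
s=observe(); print({k:np.round(v,3) for k,v in s.items()})
for n in('top','side'):
    c=read_camera(n); cv2.imwrite(f'pics/{n}0.png',c['img']); print(n,c['fx'],c['cx'],c['cy'],c['eye'],c['rotation'])
    for l,z in(('station',0),('carriage_handle',.06),('plunger_grip',.085),('flask_1',.014),('stopper_1',.003),('circuit_board',0),('capped_jar',0)):
        for r in place_of(n,l): print(l,round(r['conf'],2),np.round(r['at'],1),atz(c,r['at'],z))
E
```

```text
pics
{'time': np.float64(0.0), 'qpos': array([-1.361,  0.343,  1.525, -0.   ,  1.275, -0.146]), 'qvel': array([-0.001, -0.002,  0.001,  0.001,  0.   ,  0.001]), 'joint_efforts': array([ -0.003, -43.125, -24.422,   0.072,   0.056,  -0.   ]), 'tool_pos': array([ 0.183, -0.492,  0.226]), 'tool_rot': array([-3.14 , -0.   ,  0.356]), 'contact_force': array([ 0.539,  0.891, -1.194]), 'torque': array([-0.018, -0.025, -0.009]), 'opening': np.float64(0.092)}
top 422.7085992432018 265.4761303729566 184.2975438056715 [0.469 0.046 1.422] [-3.107  0.001 -1.598]
station 0.95 [134.3 225.3] [0.691 0.178 0.   ]
station 0.16 [195.5 358.6] [ 0.472 -0.265  0.   ]
carriage_handle 0.55 [162.8 227.5] [0.589 0.167 0.06 ]
flask_1 0.79 [136.3 211.2] [0.683 0.224 0.014]
flask_1 0.79 [145.5 323.4] [ 0.642 -0.151  0.014]
flask_1 0.76 [134.8 232.5] [0.686 0.152 0.014]
flask_1 0.72 [137.4 191.8] [0.681 0.289 0.014]
flask_1 0.72 [236.4 243.2] [0.347 0.125 0.014]
flask_1 0.61 [131.9 254.2] [0.694 0.079 0.014]
stopper_1 0.74 [195.8 360.4] [ 0.471 -0.271  0.003]
stopper_1 0.73 [194.7 393. ] [ 0.472 -0.38   0.003]
stop
[... 714 characters left out ...]
_1 0.78 [163.  284.5] [0.674 0.294 0.014]
flask_1 0.73 [174.9 295.5] [0.695 0.214 0.014]
flask_1 0.71 [187.6 296.2] [0.682 0.141 0.014]
flask_1 0.64 [264.  303.5] [ 0.632 -0.181  0.014]
flask_1 0.59 [204.7 186.9] [0.352 0.1   0.014]
stopper_1 0.97 [346.8 290. ] [ 0.56  -0.385  0.003]
stopper_1 0.81 [307.6 240.5] [ 0.474 -0.279  0.003]
stopper_1 0.8 [301.8 281.1] [ 0.562 -0.275  0.003]
stopper_1 0.61 [349.6 235.6] [ 0.456 -0.377  0.003]
stopper_1 0.22 [201.6 300. ] [0.681 0.083 0.003]
circuit_board 0.93 [144.9 246.2] [0.562 0.474 0.   ]
circuit_board 0.72 [173.7 292.2] [0.691 0.245 0.   ]
circuit_board 0.53 [171.1 264.1] [0.602 0.276 0.   ]
capped_jar 0.96 [295.3 342.1] [ 0.698 -0.273  0.   ]
```

```bash
python3 - <<'E'
import cv2
a=cv2.imread('pics/top0.png');b=cv2.imread('pics/side0.png')
cv2.imwrite('pics/t0z.png',cv2.resize(a[90:290,100:420],(800,500),interpolation=3))
cv2.imwrite('pics/s0z.png',cv2.resize(b[90:390,150:400],(667,600) if 0 else (500,600),interpolation=3))
E
```

```text
(no output)
```

View pics/t0z.png

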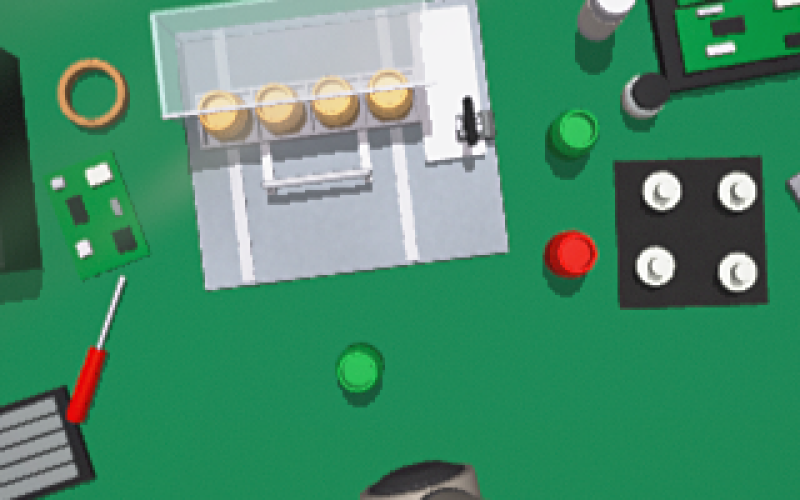

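View pics/s0z.png

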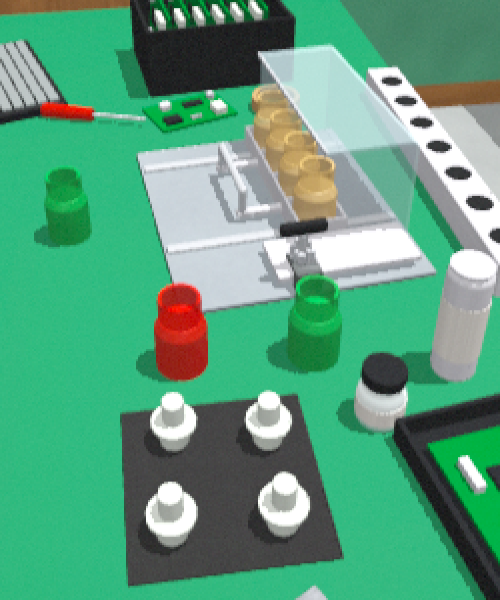

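```bash
cat >> h.py <<'E'
np.set_printoptions(precision=4,suppress=True)
def go(p,yaw=None):
    "shift in tool axes (mm) to world TCP p, after first turning to yaw"
    s=observe(); R=Ro.from_euler('xyz',s['tool_rot']).as_matrix(); y0=np.arctan2(R[1,0],R[0,0])
    turn=0 if yaw is None else -((yaw-y0+np.pi)%(2*np.pi)-np.pi)
    R2=R@Ro.from_euler('z',turn).as_matrix()
    print('t',round(s['time'],2),'turn',round(turn,3),'then shift mm',np.round(R2.T@(np.array(p)-s['tool_pos'])*1e3,1),'tcp',np.array(s['tool_pos']),'yaw',round(y0,3))
E
cat > fit.py <<'E'
from h import *
from scipy.optimize import least_squares
def S(P,st): x,y,a=st; P=np.array(P,float); return np.array([x+np.cos(a)*P[0]-np.sin(a)*P[1],y+np.sin(a)*P[0]+np.cos(a)*P[1],P[2]])
L=[((-.22,-.23),(-.22,.16)),((-.21,-.24),(.0,-.24)),((-.21,.17),(-.03,.17))]
def fit(cs,st):
    for w in (8,5,4):
        obs=[]
        for c in cs:
            g=cv2.GaussianBlur(c['img'],(3,3),0).astype(float)
            f=g[...,2]*1.0-g[...,1]*.5  # grey has more red than green bench
            for a,b in L:
                for t in np.linspace(.03,.97,40):
                    m=np.array(a)*(1-t)+np.array(b)*t
                    n=np.array([1,0]) if a[0]==b[0] else np.array([0,1])
                    p0=np.array(proj(c,S([*m,.008],st))); p1=np.array(proj(c,S([*(m+n*.002),.008],st)))
                    d=np.array(p1-p0); tang=np.array(proj(c,S([*(m+n[::-1]*.002),.008],st)))-p0
                    nn=np.array([-tang[1],tang[0]]);nn/=np.linalg.norm(nn)
                    k=np.arange(-w,w+.01,.25); q=p0+k[:,None]*nn
                    v=cv2.remap(f.astype(np.float32),q[:,1].astype(np.float32)[None],q[:,0].astype(np.float32)[None],1)[0]
                    gr=np.abs(np.gradient(v)); i=gr.argmax()
                    if gr[i]>5: obs.append((c,m,q[i],nn))
        fun=lambda s:[ (np.array(proj(c,S([*m,.008],s)))-q)@nn for c,m,q,nn in obs]
        r=least_squares(fun,st,loss='soft_l1',f_scale=.3); st=r.x
    return st,len(obs),np.median(np.abs(fun(st)))
E
python3 - <<'E'
from fit import *
ct=read_camera('top');cs=read_camera('side')
st0=[.688,.185,.1]
for cc in ([ct],[cs],[ct,cs]): print(fit(cc,st0))
st=fit([ct,cs],st0)[0]
for c,n in((ct,'top'),(cs,'side')):
    for l,P in (('plunger_grip',(-.05,-.205,.085)),('carriage_handle',(-.095,0,.06))):
        p=S(P,st);print(n,l,p,'pred',np.round(proj(c,p),1),[(np.round(r['at'],1),round(r['conf'],2)) for r in place_of(n,l)])
# black bar centroid, top view, near prediction
p=np.array(proj(ct,S((-.05,-.205,.094),st))); r,q=np.round(p).astype(int)
d=np.clip(90-ct['img'][r-14:r+15,q-10:q+11].max(2).astype(float),0,None); yy,xx=np.nonzero(d>20)
print('bar centroid',atz(ct,[yy.mean()+r-14,xx.mean()+q-10],.094),len(yy))
ps=[(a['at'],b['at']) for a in place_of('top','stopper_1')[:4] for b in place_of('side','stopper_1')[:4]]
for a,b in ps:
    t,e=tri(ct,a,cs,b)
    if e<.012: print('stopper',t,round(e,4),atz(ct,a,.003),atz(cs,b,.003))
E
```

```text
(array([0.6895, 0.1807, 0.0979]), 118, np.float64(0.20963645060478736))
(array([0.6861, 0.1757, 0.0979]), 107, np.float64(0.5990800271122092))
(array([0.6876, 0.1806, 0.0996]), 229, np.float64(0.5056816480346681))
top plunger_grip [ 0.6582 -0.0284  0.085 ] pred [138.7 287.8] [(array([137.5, 287.2]), 0.56)]
top carriage_handle [0.593  0.1711 0.06  ] pred [161.6 226.3] [(array([161.9, 226.3]), 0.63)]
side plunger_grip [ 0.6582 -0.0284  0.085 ] pred [201.2 301.8] [(array([202. , 303.4]), 0.77)]
side carriage_handle [0.593  0.1711 0.06  ] pred [171.9 265.8] [(array([174. , 265.1]), 0.76)]
bar centroid [ 0.656  -0.0278  0.094 ] 68
stopper [ 0.4749 -0.2617 -0.0072] 0.0008 [ 0.4753 -0.2596  0.003 ] [ 0.4742 -0.2703  0.003 ]
stopper [ 0.5792 -0.2984 -0.12  ] 0.0002 [ 0.5705 -0.2709  0.003 ] [ 0.5593 -0.3815  0.003 ]
stopper [ 0.5655 -0.2728 -0.0082] 0.0117 [ 0.5705 -0.2709  0.003 ] [ 0.5578 -0.282   0.003 ]
stopper [ 0.4551 -0.3768  0.0078] 0.0062 [ 0.452  -0.3782  0.003 ] [ 0.4583 -0.3736  0.003 ]
stopper [ 0.5641 -0.3823  0.004 ] 0.01 [ 0.5692 -0.3832  0.003 ] [ 0.5593 -0.3815  0.003 ]
```

```bash
python3 - <<'E'
from h import *
import cell
print([ (k,getattr(cell,k)) for k in dir(cell) if 'off' in k.lower()])
go([.6575,-.028,.2],.098)
E
```

```text
[('grip_point_offset', 0.0188)]
t 1.35 turn 0.258 then shift mm [ 517.7 -415.5   26.7] tcp [ 0.1829 -0.4921  0.2267] yaw 0.356
```

```bash
python3 -m inch '[[[0,0,0,0.13],[0,0,0,0.128],[50,-40,0,0],[50,-40,0,0],[50,-40,0,0],[50,-40,0,0],[50,-40,0,0],[50,-40,0,0],[50,-40,0,0],[50,-40,0,0]]]' 0 20; python3 -m inch '[[[40,-35,0,0],[40,-35,0,0],[38,-26,0,0],[0,0,0,0],[0,0,0,0]]]'; python3 - <<'E'
from h import *
go([.6575,-.028,.068],.098)
E
```

```text
time: 2.6
tool_pos: [0.5423, -0.1415, 0.2269]
tool_rot: [3.141, -0.0, 0.098]
contact_force: [-0.1, 0.1, -0.1]
opening: 0.0458
time: 3.22
tool_pos: [0.6485, -0.0364, 0.2263]
tool_rot: [3.141, 0.001, 0.098]
contact_force: [-1.0, -0.5, -0.0]
opening: 0.0459
t 3.23 turn -0.0 then shift mm [  9.9  -7.5 158.3] tcp [ 0.6485 -0.0364  0.2263] yaw 0.098
```

```bash
python3 -m inch '[[[5,-4,20,0],[5,-3.5,40,0],[0,0,40,0],[0,0,30,0],[0,0,20,0],[0,0,8,0],[0,0,0,0]]]'; python3 - <<'E'
from h import *
go([.6575,-.028,.068],.098)
c=read_camera('side'); p=proj(c,(.658,-.028,.09)); r,q=map(int,p)
i=cv2.resize(c['img'][r-60:r+60,q-80:q+80],(800,600),interpolation=3); cv2.imwrite('pics/s1.png',i)
E
```

```text
time: 4.1
tool_pos: [0.658, -0.0285, 0.069]
tool_rot: [3.141, 0.0, 0.097]
contact_force: [-0.6, -0.1, 0.2]
opening: 0.0459
t 4.1 turn -0.001 then shift mm [-0.4 -0.5  1. ] tcp [ 0.658  -0.0285  0.069 ] yaw 0.097
```

View pics/s1.png

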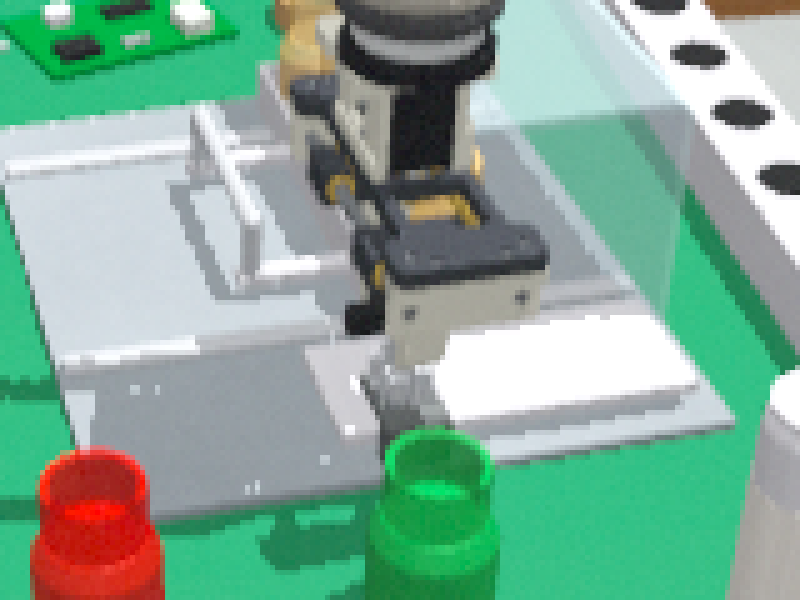

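The picture shows the black bar's end at about (365,318), between the fingers and above the collar. Now I'll close on it and lift.

```bash
python3 -m inch '[[[0,0,0,0],[0,0,0,0],[0,0,0,0],[0,0,0,0]]]' 1 45;  python3 -m inch '[[[0,0,-5,0],[0,0,-5,0],[0,0,-5,0],[0,0,-4.5,0],[0,0,0,0],[0,0,0,0]]]'
```

```text
time: 4.65
tool_pos: [0.6586, -0.0291, 0.0691]
tool_rot: [3.139, -0.001, 0.098]
contact_force: [0.3, -5.4, 1.3]
opening: 0.0138
time: 5.4
tool_pos: [0.6582, -0.029, 0.0865]
tool_rot: [3.14, 0.001, 0.098]
contact_force: [3.2, -4.9, -10.1]
opening: 0.0138
```

```bash
python3 -m inch '[[[0,0,-2.3,0],[0,0,0,0],[0,0,0,0]]]';python3 -m inch '[[[0,0,0,-0.15],[0,0,0,-0.15],[0,0,0,-0.15],[0,0,0,-0.15],[0,0,0,-0.15],[0,0,0,-0.15],[0,0,0,-0.15],[0,0,0,-0.15],[0,0,0,0],[0,0,0,0]]]'
```

```text
time: 5.78
tool_pos: [0.6583, -0.029, 0.0887]
tool_rot: [3.14, 0.001, 0.097]
contact_force: [3.8, -4.9, -10.2]
opening: 0.0135
time: 7.02
tool_pos: [0.6588, -0.0297, 0.0889]
tool_rot: [3.141, 0.003, 1.297]
contact_force: [6.2, -7.8, -11.0]
opening: 0.0138
```

```bash
python3 -m inch '[[[0,0,2,0],[0,0,2,0],[0,0,1.5,0],[0,0,0,0],[0,0,0,0]]]';python3 -m inch '[[[0,0,0,0],[0,0,0,0],[0,0,0,0],[0,0,0,0]]]' 0.2; python3 -m inch '[[[0,0,-10,0],[0,0,-20,0],[0,0,-30,0],[0,0,-35,0],[0,0,-30,0],[0,0,0,0]]]'; python3 - <<'E'
from h import *
c=read_camera('side'); p=proj(c,(.658,-.028,.09)); r,q=map(int,p)
i=cv2.resize(c['img'][r-40:r+40,q-55:q+55],(660,480),interpolation=3); cv2.imwrite('pics/s2.png',i)
print([(np.round(r['at'],1),round(r['conf'],2)) for r in place_of('side','plunger_grip')],proj(c,(.6585,-.029,.099)),proj(c,(.6585,-.029,.085)))
E
```

```text
time: 7.65
tool_pos: [0.6588, -0.0297, 0.0837]
tool_rot: [3.14, 0.003, 1.297]
contact_force: [4.6, -6.9, -8.7]
opening: 0.0136
time: 8.15
tool_pos: [0.6582, -0.0274, 0.0852]
tool_rot: [3.141, -0.0, 1.298]
contact_force: [-0.0, -0.3, 0.4]
opening: 0.0364
time: 8.9
tool_pos: [0.6596, -0.0278, 0.2138]
tool_rot: [3.135, -0.001, 1.298]
contact_force: [0.1, 0.2, -0.2]
opening: 0.0369
[(array([201. , 302.3]), 0.4), (array([180.6, 294.2]), 0.32)] [np.float64(196.8961989992171), np.float64(302.20600272595414)] [np.float64(201.3528513581667), np.float64(301.9479012739064)]
```

View pics/s2.png

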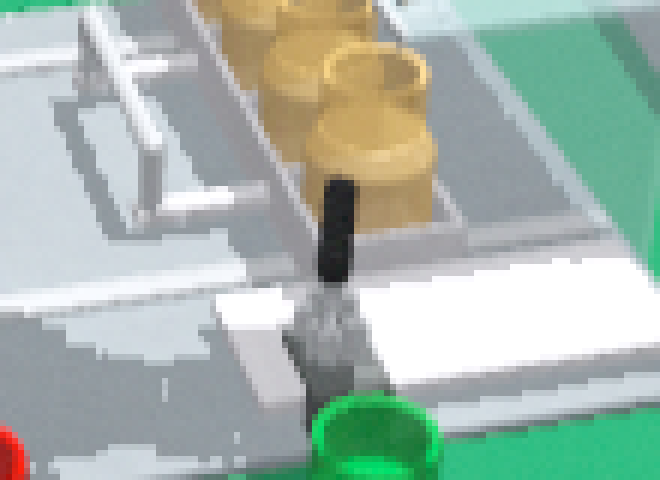

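```bash
python3 -m inch '[[[0,0,0,0.15],[0,0,0,0.15],[0,0,0,0.15],[0,0,0,0.15],[0,0,0,0.15],[0,0,0,0.15],[0,0,0,0.15],[0,0,0,0.15],[0,0,0,0]]]' 1 20; python3 - <<'E'
from fit import *
st=(.688,.1806,.098); go(S((-.07,0,.046),st),.098)
E
```

```text
time: 10.12
tool_pos: [0.6576, -0.0275, 0.2084]
tool_rot: [-3.141, 0.003, 0.099]
contact_force: [1.4, 0.4, -0.6]
opening: 0.0004
t 10.12 turn 0.001 then shift mm [ -19.  -204.1  162.6] tcp [ 0.6576 -0.0275  0.2084] yaw 0.099
```

```bash
python3 -m inch '[[[-10,-25,0,0],[-9,-50,0,0],[0,-50,0,0],[0,-50,0,0],[0,-29,0,0],[0,0,0,0],[0,0,0,0]]]'; python3 - <<'E'
from fit import *
st=(.688,.1806,.098); go(S((-.07,0,.046),st),.098)
E
```

```text
time: 11.0
tool_pos: [0.6193, 0.1727, 0.2094]
tool_rot: [3.141, 0.001, 0.099]
contact_force: [-0.0, 0.2, -0.1]
opening: 0.0006
t 11.0 turn 0.001 then shift mm [ -0.7  -1.2 163.4] tcp [0.6193 0.1727 0.2094] yaw 0.099
```

```bash
python3 -m inch '[[[0,0,30,0],[0,0,45,0],[0,0,40,0],[0,0,30,0],[0,0,15,0],[0,0,3,0],[0,0,0,0]]]'; python3 -m inch '[[[-4,0,0,0],[-4,0,0,0],[-5,0,0,0],[-8,0,0,0],[-12,0,0,0],[-12,0,0,0],[-12,0,0,0],[0,0,0,0]]]'
```

```text
time: 11.88
tool_pos: [0.6203, 0.1732, 0.0481]
tool_rot: [3.142, -0.002, 0.098]
contact_force: [-0.2, 0.1, 0.0]
opening: 0.0002
time: 12.88
tool_pos: [0.5608, 0.1678, 0.0467]
tool_rot: [3.141, 0.003, 0.098]
contact_force: [1.0, -0.5, -0.8]
opening: 0.0003
```

```bash
python3 - <<'E'
from fit import *
st=(.688,.1806,.098)
for n in ('top','side'):
    c=read_camera(n)
    for r in place_of(n,'carriage_handle'):
        w=atz(c,r['at'],.06)-S((0,0,.06),st); a=.098; print(n,round(r['conf'],2),w[0]*np.cos(a)+w[1]*np.sin(a),-w[0]*np.sin(a)+w[1]*np.cos(a))
E
```

```text
side 0.93 -0.1467204102265445 0.012440056578834591
```

```bash
python3 -m inch '[[[-6,0,0,0],[-12,0,0,0],[-12,0,0,0],[-12,0,0,0],[-12,0,0,0],[-10,0,0,0],[-6,0,0,0],[-3,0,0,0],[0,0,0,0]]]';python3 -m inch '[[[-2,0,0,0],[-2,0,0,0],[-2,0,0,0],[0,0,0,0]]]'
```

```text
time: 14.2
tool_pos: [0.4896, 0.1609, 0.047]
tool_rot: [-3.142, 0.001, 0.098]
contact_force: [0.4, -1.0, 0.8]
opening: 0.0007
time: 14.7
tool_pos: [0.4837, 0.1603, 0.047]
tool_rot: [3.142, 0.001, 0.098]
contact_force: [0.1, 0.9, 0.9]
opening: 0.0007
```

```bash
python3 -m inch '[[[-2,0,0,0],[-2,0,0,0],[0,0,0,0]]]';python3 -m inch '[[[-1.5,0,0,0],[-1.5,0,0,0],[0,0,0,0]]]'
```

```text
time: 15.08
tool_pos: [0.4815, 0.16, 0.0471]
tool_rot: [-3.141, -0.003, 0.098]
contact_force: [6.0, 1.6, -5.3]
opening: 0.0003
time: 15.45
tool_pos: [0.4815, 0.16, 0.0474]
tool_rot: [-3.141, -0.01, 0.097]
contact_force: [15.1, 2.5, -11.4]
opening: 0.0005
```

```bash
python3 -m inch '[[[6,0,0,0],[8,0,0,0],[0,0,-30,0],[0,0,-50,0],[0,0,-50,0],[0,0,-40,0],[0,40,0,0],[0,50,0,0],[0,60,0,0],[0,60,0,0]]]' 0; python3 -m inch '[[[0,60,0,0],[0,60,0,0],[0,60,0,0],[0,30,0,0],[0,0,0,0]]]';  python3 - <<'E'
from fit import *
st=(.688,.1806,.098)
ct=read_camera('top');cs=read_camera('side')
print(fit([ct],st),fit([cs],st))
for n,c,l in(('top',ct,'flask_1'),('side',cs,'flask_1'),('top',ct,'stopper_1'),('side',cs,'stopper_1')):
  for r in place_of(n,l):
    print(n,l,round(r['conf'],2),np.round(r['at'],1),atz(c,r['at'],.014 if l[0]=='f' else .003))
for y in(-.107,-.036,.036,.107): 
    p=S((-.13,y,.114),st); print('neck',p,np.round(proj(ct,p),1),np.round(proj(cs,p),1))
cv2.imwrite('pics/t3.png',cv2.resize(ct['img'][110:230,170:410],(800,400),interpolation=3))
cv2.imwrite('pics/top3.png',ct['img']);cv2.imwrite('pics/side3.png',cs['img'])
E
```

```text
time: 16.7
tool_pos: [0.5112, -0.0496, 0.217]
tool_rot: [-3.141, 0.001, 0.098]
contact_force: [0.1, -1.1, 0.1]
opening: 0.0457
time: 17.32
tool_pos: [0.5314, -0.2591, 0.2162]
tool_rot: [-3.141, 0.001, 0.095]
contact_force: [0.3, 0.8, -0.5]
opening: 0.0463
(array([0.6882, 0.1811, 0.1013]), 119, np.float64(0.24956805197842302)) (array([0.6842, 0.1756, 0.1088]), 81, np.float64(0.4960031616894061))
top flask_1 0.86 [179.1 197.2] [0.5413 0.2736 0.014 ]
top flask_1 0.84 [171.5 261.6] [0.5608 0.0582 0.014 ]
top flask_1 0.75 [175.8 237.4] [0.5486 0.1393 0.014 ]
top flask_1 0.75 [235.4 240.9] [0.3503 0.1326 0.014 ]
top flask_1 0.75 [192.5 328.4] [ 0.4848 -0.1623  0.014 ]
top flask_1 0.67 [146.5 327.8] [ 0.6385 -0.1652  0.014 ]
top flask_1 0.56 [172.4 214.8] [0.562  0.2144 0.014 ]
top flask_1 0.38 [197.1 391.7] [ 0.4638 -0.3723  0.014 ]
side flask_1 0.97 [262.6 303.4] [ 0.6326 -0.1764  0.014 ]
side flask_1 0.7 [207.5 185.2] [0.348  0.0867 0.014 ]
side flask_1 0.69 [267.1 240.5] [ 0.4839 -0.1709  0.014 ]
top stopper_1 0.52 [199.2 394.4] [ 0.4565 -0.3844  0.003 ]
top stopper_1 0.48 [196.4 360.6] [ 0.4689 -0.2714  0.003 ]
side stopper_1 0.96 [305.4 238.2] [ 0.4695 -0.2727  0.003 ]
side stopper_1 0.87 [344.4 289. ] [ 0.5591 -0.3795  0.003 ]
side stopper_1 0.71 [304.  280.6] [ 0.5599 -0.281   0.003 ]
side stopper_1 0.35 [198.1 302.7] [0.6932 0.0992 0.003 ]
neck [0.5691 0.0614 0.114 ] [166.8 260.2] [176.3 262.8]
neck [0.5621 0.1321 0.114 ] [169.6 237.4] [163.6 257. ]
neck [0.5551 0.2037 0.114 ] [172.5 214.4] [152.  251.8]
neck [0.5482 0.2744 0.114 ] [175.4 191.7] [141.7 247.1]
```

View pics/t3.png

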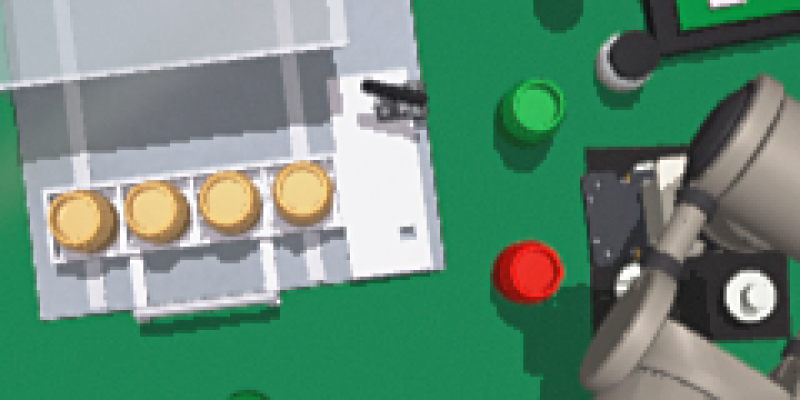

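```bash
cat > rims.py <<'E'
from fit import *
st=(.688,.1806,.098)
def rims(c,save=None):
    k=8; out=[]; im=c['img']; tiles=[]
    for y in(-.107,-.036,.036,.107):
        p=proj(c,S((-.13,y,.114),st)); r,q=map(int,np.round(p)); h=13
        t=cv2.resize(im[r-h:r+h+1,q-h:q+h+1],None,fx=k,fy=k,interpolation=cv2.INTER_CUBIC)
        g=cv2.GaussianBlur(t,(0,0),3).astype(int)
        m=((g[...,2]>225)&(g[...,2]-g[...,0]>60)).astype(np.uint8)
        n,lab,stt,cen=cv2.connectedComponentsWithStats(m); i=1+stt[1:,4].argmax()
        cx,cy=cen[i]; at=[r-h+(cy+.5)/k-.5,q-h+(cx+.5)/k-.5]
        w=atz(c,at,.114); d=(w-S((-.13,y,.114),st))@np.array([[np.cos(st[2]),-np.sin(st[2])],[np.sin(st[2]),np.cos(st[2])],[0,0]])
        out.append(w); print('rim y',y,'px',np.round(at,2),'w',w,'station off mm',np.round(d*1e3,1),'diam mm',np.sqrt(stt[i,4]*4/np.pi)/k*(c['eye'][2]-.114)/c['fx']*1e3)
        cv2.circle(t,(int(cx),int(cy)),2,(255,0,0),-1); e=cv2.findContours((lab==i).astype(np.uint8),0,2)[0]; u=t.copy(); cv2.drawContours(u,e,-1,(255,0,0),1); tiles.append(np.vstack([t,u]))
    if save: cv2.imwrite(save,cv2.resize(np.hstack(tiles),(800,400)))
    return out
E
python3 - <<'E'
from rims import *
c=read_camera('top'); rims(c,'pics/r.png')
E
```

```text
rim y -0.107 px [167.07 260.19] w [0.5682 0.0614 0.114 ] station off mm [-0.9  0.1] diam mm 43.38076096104673
rim y -0.036 px [169.95 238.15] w [0.5611 0.1299 0.114 ] station off mm [-1.3 -2. ] diam mm 42.30710487153155
rim y 0.036 px [172.71 215.72] w [0.5544 0.1996 0.114 ] station off mm [-1.1 -4. ] diam mm 41.28629844788595
rim y 0.107 px [175.39 193.22] w [0.548  0.2695 0.114 ] station off mm [-0.7 -4.8] diam mm 39.93074054374524
```

View pics/r.png

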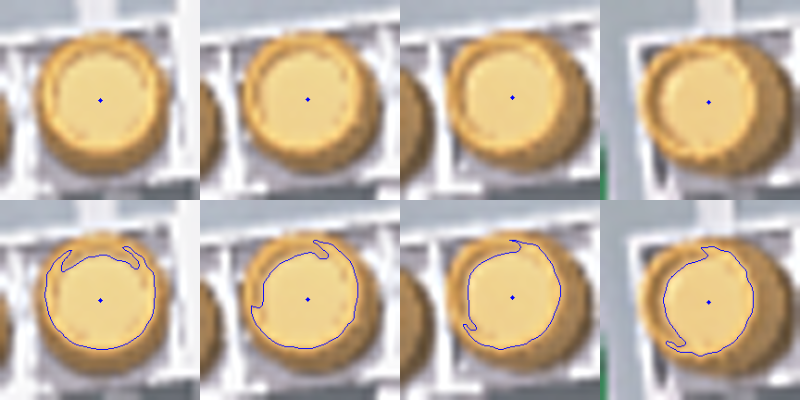

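```bash
cat > rims.py <<'E'
from fit import *
st=(.688,.1806,.098)
def circ(c,w,R,z,half=1.6,chan=None,win=.007):
    "fit the known-radius circle edge, on the side away from the image centre"
    im=cv2.GaussianBlur(c['img'],(0,0),.6).astype(np.float32); w=np.array(w,float)
    away=np.arctan2(w[1]-c['eye'][1],w[0]-c['eye'][0])
    for it in range(6):
        pts=[]
        for a in away+np.linspace(-half,half,60):
            rr=np.linspace(R-win,R+win,57); u=np.array([np.cos(a),np.sin(a)])
            q=np.array([proj(c,[*(w[:2]+u*r),z]) for r in rr],np.float32)
            v=cv2.remap(im,q[:,1][None],q[:,0][None],cv2.INTER_CUBIC)[0]
            g=np.linalg.norm(np.gradient(v,axis=0),axis=1); pts.append(w[:2]+u*(rr[g.argmax()]))
        pts=np.array(pts)
        r=least_squares(lambda x:np.hypot(*(pts-x).T)-R,w[:2],loss='soft_l1',f_scale=.001)
        w=np.array([*r.x,z])
    return w,np.median(np.abs(r.fun))
def rims(c):
    for y in(-.107,-.036,.036,.107):
        n=S((-.13,y,.114),st); w,e=circ(c,n,.025,.114); a=st[2]; d=w-n
        print('rim',y,w,'station off mm',np.round([1e3*(d[0]*np.cos(a)+d[1]*np.sin(a)),1e3*(-d[0]*np.sin(a)+d[1]*np.cos(a))],1),'res mm',round(e*1e3,2))
E
python3 - <<'E'
from rims import *
c=read_camera('top'); rims(c)
c0=dict(c); c0['img']=cv2.imread('pics/top0.png')
for s in([.4725,-.271],[.4555,-.378],[.569,-.274],[.568,-.381]):
    for h in(1.6,3.1): print('stopper',*circ(c0,[*s,.032],.0245,.032,half=h))
E
```

```text
rim -0.107 [0.5733 0.0621 0.114 ] station off mm [4.3 0.2] res mm 1.77
rim -0.036 [0.5645 0.1421 0.114 ] station off mm [3.3 9.8] res mm 2.32
rim 0.036 [0.5566 0.2098 0.114 ] station off mm [2.1 5.9] res mm 1.73
rim 0.107 [0.5502 0.2731 0.114 ] station off mm [ 1.9 -1.4] res mm 1.86
stopper [ 0.4702 -0.2693  0.032 ] 0.0007647546286288897
stopper [ 0.4702 -0.2688  0.032 ] 0.0007848149336731405
stopper [ 0.4594 -0.3769  0.032 ] 0.0004583306114497171
stopper [ 0.4595 -0.3765  0.032 ] 0.0005973036827339618
stopper [ 0.5697 -0.2818  0.032 ] 0.0006007271314015985
stopper [ 0.5691 -0.281   0.032 ] 0.0007222185266593326
stopper [ 0.5659 -0.3804  0.032 ] 0.000629483479597211
stopper [ 0.5655 -0.3798  0.032 ] 0.0007371982142675686
```

```bash
sed -i "s/^    im=cv2.*; w=np.array(w,float)/    im=c['img'].astype(np.float32)\n    if chan: im=np.repeat(np.clip(im[...,2:]-im[...,:1],0,80),3,2)\n    im=cv2.GaussianBlur(im,(0,0),.6); w=np.array(w,float)/; s/.025,.114); a=/.025,.114,1.3,1,.010); a=/" rims.py
python3 - <<'E'
from rims import *
c=read_camera('top'); rims(c)
go([.4702,-.2690,.2],.095)
E
```

```text
rim -0.107 [0.5726 0.0618 0.114 ] station off mm [3.6 0.1] res mm 0.98
rim -0.036 [0.5647 0.1334 0.114 ] station off mm [2.7 1.1] res mm 0.5
rim 0.036 [0.5571 0.2036 0.114 ] station off mm [ 1.9 -0.3] res mm 0.62
rim 0.107 [0.5494 0.2747 0.114 ] station off mm [1.3 0.2] res mm 0.52
t 17.77 turn 0.004 then shift mm [-62.9   6.8  17.3] tcp [ 0.5322 -0.2563  0.2173] yaw 0.099
```

```bash
python3 -m inch '[[[0,0,0,-0.16],[0,0,0,-0.16],[0,0,0,-0.16],[0,0,0,-0.16],[0,0,0,-0.16],[0,0,0,-0.16],[0,0,0,-0.16],[0,0,0,-0.16],[0,0,0,-0.16],[0,0,0,-0.03]]]' 0; python3 - <<'E'
from rims import *
c=read_camera('top');s=read_camera('side')
for n,cc in(('top',c),('side',s)): print([(np.round(atz(cc,r['at'],.003)[:2],3),round(r['conf'],2)) for r in place_of(n,'stopper_1')])
go([.4702,-.2690,.037],1.571)
E
```

```text
time: 19.02
tool_pos: [0.5321, -0.2567, 0.2171]
tool_rot: [3.141, 0.0, 1.568]
contact_force: [-0.9, 0.0, 0.3]
opening: 0.0458
[(array([ 0.578, -0.278]), 0.63), (array([ 0.455, -0.38 ]), 0.55), (array([ 0.459, -0.265]), 0.45)]
[(array([ 0.562, -0.378]), 0.87), (array([ 0.555, -0.28 ]), 0.79), (array([ 0.467, -0.273]), 0.56)]
t 19.23 turn -0.005 then shift mm [-12.  -61.9 180.1] tcp [ 0.5321 -0.2569  0.2171] yaw 1.566
```

```bash
python3 -m inch '[[[-6,-30,0,0],[-6,-32,20,0],[0,0,40,0],[0,0,40,0],[0,0,40,0],[0,0,20,0],[0,0,0,0]]]'; python3 - <<'E'
from h import *
go([.4702,-.2690,.037],1.571)
E
```

```text
time: 20.1
tool_pos: [0.4692, -0.2683, 0.0557]
tool_rot: [-3.139, -0.002, 1.566]
contact_force: [-0.3, 0.6, -0.5]
opening: 0.0464
t 20.1 turn -0.005 then shift mm [-0.7  1.  18.7] tcp [ 0.4692 -0.2683  0.0557] yaw 1.566
```

```bash
python3 -m inch '[[[-0.5,0.5,10,0],[0,0,8.5,0],[0,0,0,0]]]'; python3 -m inch '[[[0,0,0,0],[0,0,0,0],[0,0,0,0]]]' 1 25; python3 -m inch '[[[0,0,-20,0],[0,0,-40,0],[0,0,-50,0],[0,0,-50,0],[0,0,-15,0],[0,0,0,0]]]'; python3 - <<'E'
from rims import *
c=read_camera('top'); rims(c)
go([.5721,.0617,.2],1.571)
E
```

```text
time: 20.48
tool_pos: [0.4703, -0.2692, 0.0382]
tool_rot: [-3.141, -0.0, 1.568]
contact_force: [-1.2, -0.2, 0.1]
opening: 0.0458
time: 20.85
tool_pos: [0.4706, -0.2694, 0.0387]
tool_rot: [3.141, 0.0, 1.568]
contact_force: [0.2, -0.4, -0.0]
opening: 0.0235
time: 21.6
tool_pos: [0.4706, -0.2694, 0.2137]
tool_rot: [3.141, 0.001, 1.568]
contact_force: [-0.8, -0.3, -1.0]
opening: 0.0234
rim -0.107 [0.5727 0.0618 0.114 ] station off mm [3.7 0.1] res mm 0.99
rim -0.036 [0.5647 0.1334 0.114 ] station off mm [2.7 1.1] res mm 0.54
rim 0.036 [0.5569 0.2037 0.114 ] station off mm [ 1.8 -0.1] res mm 0.64
rim 0.107 [0.5495 0.2747 0.114 ] station off mm [1.3 0.2] res mm 0.36
t 21.65 turn -0.003 then shift mm [330.7 102.2  12.5] tcp [ 0.47   -0.269   0.2123] yaw 1.568
```

```bash
python3 -m inch '[[[20,6,0,0],[40,12,0,0],[45,14,0,0],[45,14,0,0],[45,14,0,0],[45,14,0,0],[45,14,0,0],[30,9,0,0],[15,5,0,0],[0,0,0,0]]]'; python3 - <<'E'
from h import *
go([.5721,.0617,.155],1.571); print(observe()['opening'])
E
```

```text
time: 22.9
tool_pos: [0.573, 0.0612, 0.2124]
tool_rot: [-3.14, 0.0, 1.569]
contact_force: [-0.8, -0.9, -0.6]
opening: 0.0235
t 22.9 turn -0.002 then shift mm [ 0.5 -0.8 57.4] tcp [0.573  0.0612 0.2124] yaw 1.569
0.023512595891239798
```

```bash
python3 -m inch '[[[0,-0.4,20,0],[0,0,25,0],[0,0,15,0],[0,0,5,0],[0,0,0,0]]]'; python3 -m inch '[[[0,0,5,0],[0,0,5,0],[0,0,4,0],[0,0,0,0]]]'
```

```text
time: 23.52
tool_pos: [0.5733, 0.0599, 0.1487]
tool_rot: [3.141, 0.0, 1.567]
contact_force: [0.2, -0.5, -1.0]
opening: 0.0235
time: 24.02
tool_pos: [0.5729, 0.0604, 0.1341]
tool_rot: [-3.141, 0.0, 1.568]
contact_force: [-0.3, -0.2, 0.2]
opening: 0.0237
```

No contact force, so it is entering the neck cleanly.

```bash
python3 -m inch '[[[0,0,4,0],[0,0,3,0],[0,0,1,0],[0,0,0,0],[0,0,0,0]]]'; python3 -m inch '[[[0,0,1,0],[0,0,1,0],[0,0,0,0]]]'
```

```text
time: 24.65
tool_pos: [0.573, 0.0603, 0.1264]
tool_rot: [-3.141, 0.0, 1.568]
contact_force: [-0.7, 0.2, -1.7]
opening: 0.0234
time: 25.02
tool_pos: [0.574, 0.0603, 0.1257]
tool_rot: [3.139, 0.0, 1.568]
contact_force: [-1.6, 0.3, 5.1]
opening: 0.0234
```

```bash
python3 -m inch '[[[0,0,0,0],[0,0,0,0],[0,0,0,0]]]' 0 25;  python3 -m inch '[[[0,0,-15,0],[0,0,-30,0],[0,0,-40,0],[-40,0,0,0],[-50,0,0,0],[-50,0,0,0],[-30,0,0,0],[0,0,0,0]]]'; cat > look.py <<'E'
from rims import *
import sys
c=read_camera('top'); s=read_camera('side'); rims(c); G=eval(sys.argv[1])
print('time',observe()['time'])
for n,cc in(('top',c),('side',s)): print(n,[(np.round(atz(cc,r['at'],.003)[:2],3).tolist(),round(r['conf'],2)) for r in place_of(n,'stopper_1')])
for g in G: print('stopper',*circ(c,[*g,.032],.0245,.032,half=3.1))
cv2.imwrite('pics/'+sys.argv[2],np.hstack([cv2.resize(c['img'][140:210,180:300],(480,280),interpolation=3),cv2.resize(s['img'][110:210,200:320],(320,280),interpolation=3)]))
E
python3 look.py '[[.569,-.281],[.4595,-.3765],[.5655,-.38]]' l1.png
```

```text
time: 25.4
tool_pos: [0.5732, 0.0603, 0.1243]
tool_rot: [-3.142, 0.0, 1.568]
contact_force: [-0.1, 0.5, 0.7]
opening: 0.0449
time: 26.4
tool_pos: [0.5726, -0.1119, 0.2104]
tool_rot: [3.141, 0.001, 1.565]
contact_force: [-0.1, 0.7, 0.0]
opening: 0.0457
rim -0.107 [0.5736 0.0622 0.114 ] station off mm [4.5 0.3] res mm 1.83
rim -0.036 [0.5651 0.1331 0.114 ] station off mm [3.1 0.7] res mm 0.53
rim 0.036 [0.5573 0.2037 0.114 ] station off mm [ 2.2 -0.2] res mm 0.42
rim 0.107 [0.55   0.2747 0.114 ] station off mm [1.9 0.1] res mm 0.41
time 26.5
top [([0.461, -0.382], 0.72), ([0.57, -0.28], 0.58), ([0.584, 0.057], 0.52), ([0.545, 0.275], 0.51), ([0.57, -0.384], 0.49), ([0.689, 0.174], 0.48)]
side [([0.458, -0.376], 0.89), ([0.556, -0.274], 0.86), ([0.562, -0.387], 0.81), ([0.593, 0.192], 0.51)]
stopper [ 0.57   -0.2804  0.032 ] 0.0018099642593771299
stopper [ 0.4592 -0.3761  0.032 ] 0.0005856361521740985
stopper [ 0.5654 -0.3797  0.032 ] 0.0006702016624518352
```

View pics/l1.png

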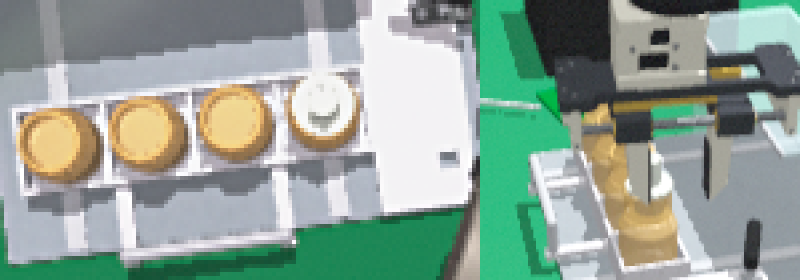

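The stopper sits flat in flask 1 (crop position 323,100). Next is the stopper at (.5695,-.2808).

```bash
python3 -m inch '[[[-40,-1,0,0],[-50,-1,0,0],[-50,-1,0,0],[-28,0,0,0],[0,0,40,0],[0,0,45,0],[0,0,45,0],[0,0,25,0],[0,0,0,0]]]' 0; python3 - <<'E'
from h import *
go([.5695,-.2808,.038],1.571)
E
```

```text
time: 27.72
tool_pos: [0.5684, -0.2758, 0.0526]
tool_rot: [-3.138, -0.002, 1.569]
contact_force: [-0.2, -0.8, 1.4]
opening: 0.0459
t 27.73 turn -0.002 then shift mm [-5.   1.2 14.6] tcp [ 0.5684 -0.2758  0.0526] yaw 1.569
```

```bash
python3 -m inch '[[[-4.5,0.5,0,0],[0,0,7,0],[0,0,7,0],[0,0,0,0]]]'; python3 -m inch '[[[0,0,0,0],[0,0,0,0],[0,0,0,0]]]' 1 25; python3 -m inch '[[[0,0,-20,0],[0,0,-40,0],[0,0,-50,0],[0,0,-50,0],[0,0,-15,0],[0,0,0,0]]]'; python3 - <<'E'
from rims import *
go([.5642,.1328,.2],1.571)
E
```

```text
time: 28.22
tool_pos: [0.5692, -0.2819, 0.04]
tool_rot: [-3.141, -0.001, 1.568]
contact_force: [0.1, 0.4, 0.0]
opening: 0.0455
time: 28.6
tool_pos: [0.5696, -0.2822, 0.0407]
tool_rot: [3.141, 0.0, 1.568]
contact_force: [-1.1, 0.2, -0.8]
opening: 0.0231
time: 29.35
tool_pos: [0.5697, -0.2822, 0.2158]
tool_rot: [3.141, 0.001, 1.568]
contact_force: [-0.4, -0.1, -1.3]
opening: 0.0234
t 29.35 turn -0.003 then shift mm [415.   -5.4  15.5] tcp [ 0.5697 -0.2822  0.2158] yaw 1.568
```

```bash
python3 -m inch '[[[20,0,0,0],[45,0,0,0],[50,-1,0,0],[50,-1,0,0],[50,-1,0,0],[50,-1,0,0],[50,-1,0,0],[50,0,0,0],[35,0,0,0],[15,0,0,0]]]'; python3 -m inch '[[[0,0,0,0],[0,0,0,0]]]'; python3 - <<'E'
from h import *
go([.5642,.1328,.155],1.571); print(observe()['opening'])
E
```

```text
time: 30.6
tool_pos: [0.5641, 0.1355, 0.2136]
tool_rot: [-3.138, 0.0, 1.571]
contact_force: [0.0, 0.1, -2.5]
opening: 0.0234
time: 30.85
tool_pos: [0.5656, 0.1318, 0.215]
tool_rot: [-3.141, 0.001, 1.567]
contact_force: [-0.2, 0.1, -0.7]
opening: 0.0232
t 30.85 turn -0.004 then shift mm [ 1.1 -1.4 60. ] tcp [0.5656 0.1318 0.215 ] yaw 1.567
0.02323501599838309
```

```bash
python3 -m inch '[[[0.7,-0.7,20,0],[0,0,25,0],[0,0,15,0],[0,0,5,0],[0,0,0,0]]]'; python3 -m inch '[[[0,0,5,0],[0,0,5,0],[0,0,4,0],[0,0,0,0]]]'
```

```text
time: 31.48
tool_pos: [0.5654, 0.1332, 0.1507]
tool_rot: [3.141, 0.0, 1.567]
contact_force: [-0.3, 0.0, 0.2]
opening: 0.0235
time: 31.98
tool_pos: [0.5649, 0.1336, 0.1361]
tool_rot: [-3.141, 0.0, 1.568]
contact_force: [0.4, -0.6, -1.1]
opening: 0.0231
```

```bash
python3 -m inch '[[[0,0,4,0],[0,0,3,0],[0,0,1,0],[0,0,0,0],[0,0,0,0]]]'; python3 -m inch '[[[0,0,1,0],[0,0,1,0],[0,0,0,0]]]'
```

```text
time: 32.6
tool_pos: [0.5651, 0.1335, 0.1285]
tool_rot: [-3.141, 0.0, 1.568]
contact_force: [0.5, -1.1, -1.4]
opening: 0.0232
time: 32.98
tool_pos: [0.566, 0.1336, 0.1276]
tool_rot: [3.139, -0.0, 1.568]
contact_force: [-0.6, -1.0, 5.1]
opening: 0.0233
```

```bash
python3 -m inch '[[[0,0,0,0],[0,0,0,0],[0,0,0,0]]]' 0 25;  python3 -m inch '[[[0,0,-15,0],[0,0,-30,0],[0,0,-40,0],[-40,-8,0,0],[-50,-10,0,0],[-50,-10,0,0],[-50,-10,0,0],[-50,-10,0,0],[-30,-5,0,0],[0,0,0,0]]]'; python3 look.py '[[.4595,-.3765],[.5655,-.38]]' l2.png
```

```text
time: 33.35
tool_pos: [0.5651, 0.1336, 0.1263]
tool_rot: [-3.141, 0.0, 1.568]
contact_force: [-0.2, 0.4, 0.6]
opening: 0.0447
time: 34.6
tool_pos: [0.5112, -0.1383, 0.2125]
tool_rot: [3.14, 0.001, 1.564]
contact_force: [-0.4, 0.8, -0.2]
opening: 0.0461
rim -0.107 [0.5739 0.0626 0.114 ] station off mm [4.9 0.8] res mm 1.42
rim -0.036 [0.5607 0.1428 0.114 ] station off mm [-0.4 10.8] res mm 3.37
rim 0.036 [0.5573 0.2035 0.114 ] station off mm [ 2.2 -0.4] res mm 0.61
rim 0.107 [0.5499 0.2747 0.114 ] station off mm [1.8 0.2] res mm 0.38
time 34.7
top [([0.587, 0.062], 0.71), ([0.576, -0.383], 0.71), ([0.579, 0.149], 0.67), ([0.463, -0.371], 0.65)]
side [([0.559, -0.388], 0.86), ([0.578, 0.283], 0.64), ([0.591, 0.186], 0.38)]
stopper [ 0.4593 -0.3764  0.032 ] 0.000642529636495779
stopper [ 0.5653 -0.38    0.032 ] 0.0006213957949940847
```

```bash
python3 - <<'E'
from h import *
go([.4593,-.3762,.039],1.571)
E
```

```text
t 34.8 turn -0.002 then shift mm [-241.   -52.4  172.8] tcp [ 0.5116 -0.1352  0.2119] yaw 1.569
```

View pics/l2.png

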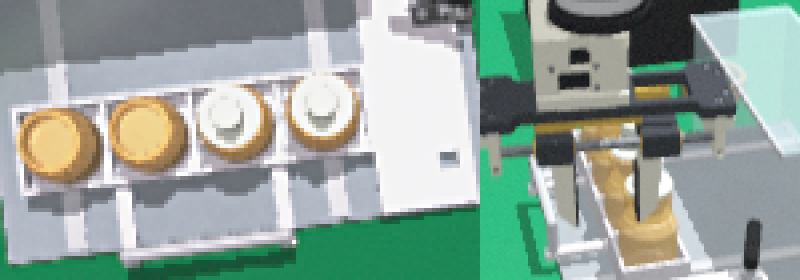

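Two stoppers are seated (crop 232,110 and 323,97). Now the third.

```bash
python3 -m inch '[[[-35,-8,0,0],[-50,-11,0,0],[-50,-11,0,0],[-50,-11,0,0],[-40,-8,20,0],[-16,-3.4,40,0],[0,0,45,0],[0,0,40,0],[0,0,10,0],[0,0,0,0]]]' 0; python3 - <<'E'
from h import *
go([.4593,-.3764,.039],1.571)
E
```

```text
time: 36.05
tool_pos: [0.4589, -0.3767, 0.0569]
tool_rot: [3.142, 0.0, 1.569]
contact_force: [-0.2, -0.4, -1.0]
opening: 0.0462
t 36.05 turn -0.002 then shift mm [ 0.3  0.4 17.9] tcp [ 0.4589 -0.3767  0.0569] yaw 1.569
```

```bash
python3 -m inch '[[[0,0,10,0],[0,0,8,0],[0,0,0,0]]]'; python3 -m inch '[[[0,0,0,0],[0,0,0,0],[0,0,0,0]]]' 1 25; python3 -m inch '[[[0,0,-20,0],[0,0,-40,0],[0,0,-50,0],[0,0,-50,0],[0,0,-15,0],[0,0,0,0]]]'; python3 - <<'E'
from rims import *
go([.557,.2035,.2],1.571)
E
```

```text
time: 36.42
tool_pos: [0.458, -0.3769, 0.0383]
tool_rot: [-3.141, -0.0, 1.568]
contact_force: [-0.9, -0.4, -0.1]
opening: 0.046
time: 36.8
tool_pos: [0.4583, -0.3773, 0.0388]
tool_rot: [3.141, 0.0, 1.568]
contact_force: [0.2, 0.3, 0.5]
opening: 0.0233
time: 37.55
tool_pos: [0.4583, -0.3772, 0.2139]
tool_rot: [3.141, 0.001, 1.568]
contact_force: [0.6, 0.6, -0.8]
opening: 0.0235
t 37.55 turn -0.003 then shift mm [580.7  98.8  13.4] tcp [ 0.4583 -0.3772  0.2139] yaw 1.568
```

```bash
python3 -m inch '[[[20,3,0,0],[40,7,0,0],[50,9,0,0],[50,9,0,0],[50,9,0,0],[50,9,0,0],[50,9,0,0],[50,9,0,0],[50,8,0,0],[50,8,0,0]]]'; python3 -m inch '[[[50,8,0,0],[40,7,0,0],[22,3,0,0],[7,1,0,0],[0,0,0,0],[0,0,0,0]]]'; python3 - <<'E'
from h import *
go([.557,.2035,.155],1.571); print(observe()['opening'])
E
```

```text
time: 38.8
tool_pos: [0.5379, 0.0853, 0.2115]
tool_rot: [-3.138, -0.0, 1.568]
contact_force: [0.7, -0.0, -0.5]
opening: 0.0232
time: 39.55
tool_pos: [0.5589, 0.2003, 0.2135]
tool_rot: [-3.141, 0.001, 1.566]
contact_force: [-0.8, 0.3, -0.6]
opening: 0.0234
t 39.55 turn -0.005 then shift mm [ 3.3 -1.9 58.5] tcp [0.5589 0.2003 0.2135] yaw 1.566
0.023405710618350985
```

```bash
python3 -m inch '[[[3,-1,20,0],[0,0,25,0],[0,0,14,0],[0,0,5,0],[0,0,0,0]]]'; python3 -m inch '[[[0,0,5,0],[0,0,5,0],[0,0,4,0],[0,0,0,0]]]';python3 -m inch '[[[0,0,4,0],[0,0,3,0],[0,0,1,0],[0,0,0,0],[0,0,0,0]]]'
```

```text
time: 40.17
tool_pos: [0.5582, 0.2043, 0.1498]
tool_rot: [3.141, -0.0, 1.567]
contact_force: [-1.1, 0.4, -1.7]
opening: 0.0233
time: 40.67
tool_pos: [0.5577, 0.2045, 0.135]
tool_rot: [-3.141, 0.0, 1.568]
contact_force: [-0.3, -0.2, -0.4]
opening: 0.0234
time: 41.3
tool_pos: [0.5578, 0.2045, 0.1274]
tool_rot: [-3.141, 0.0, 1.568]
contact_force: [-0.2, 0.6, -1.4]
opening: 0.0231
```

```bash
python3 -m inch '[[[0,0,1.2,0],[0,0,1.2,0],[0,0,0,0]]]'; python3 -m inch '[[[0,0,0,0],[0,0,0,0],[0,0,0,0]]]' 0 25;  python3 -m inch '[[[0,0,-15,0],[0,0,-30,0],[0,0,-40,0],[-40,0,0,0],[-50,0,0,0],[-50,0,0,0],[-50,0,0,0],[-50,0,0,0],[-50,0,0,0],[-40,0,0,0]]]'; python3 look.py '[[.5655,-.38]]' l3.png;  python3 - <<'E'
from h import *
go([.5653,-.38,.039],1.571)
E
```

```text
time: 41.68
tool_pos: [0.5583, 0.2045, 0.1257]
tool_rot: [3.14, -0.0, 1.568]
contact_force: [-0.3, -0.9, 3.1]
opening: 0.0236
time: 42.05
tool_pos: [0.5579, 0.2046, 0.1249]
tool_rot: [-3.141, 0.0, 1.568]
contact_force: [0.5, -0.6, 0.2]
opening: 0.0449
time: 43.3
tool_pos: [0.557, -0.1275, 0.2114]
tool_rot: [3.14, 0.001, 1.567]
contact_force: [0.5, 0.1, -0.3]
opening: 0.0462
rim -0.107 [0.574  0.0617 0.114 ] station off mm [ 5.  -0.2] res mm 1.75
rim -0.036 [0.5624 0.1424 0.114 ] station off mm [ 1.2 10.3] res mm 4.1
rim 0.036 [0.5546 0.2122 0.114 ] station off mm [0.3 8.5] res mm 1.59
rim 0.107 [0.5504 0.2746 0.114 ] station off mm [2.3 0. ] res mm 0.4
time 43.4
top [([0.574, -0.384], 0.67), ([0.578, 0.143], 0.59), ([0.564, 0.219], 0.55), ([0.572, 0.063], 0.54)]
side [([0.561, -0.384], 0.61), ([0.585, 0.186], 0.47), ([0.457, 0.246], 0.37)]
stopper [ 0.5653 -0.3797  0.032 ] 0.0005437933377089067
t 43.5 turn -0.005 then shift mm [-254.1    8.1  171.9] tcp [ 0.557  -0.126   0.2109] yaw 1.566
```

View pics/l3.png

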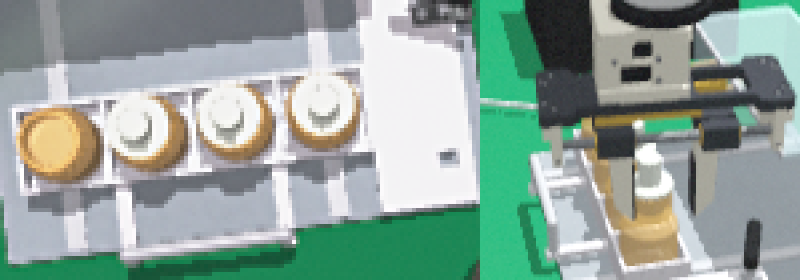

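Three stoppers are seated (crop 140,122; 227,112; 322,98). Now the fourth.

```bash
python3 -m inch '[[[-40,1,0,0],[-50,2,0,0],[-50,2,0,0],[-50,2,0,0],[-40,1,20,0],[-24,0,40,0],[0,0,45,0],[0,0,40,0],[0,0,10,0],[0,0,0,0]]]' 0; python3 - <<'E'
from h import *
go([.5653,-.3797,.039],1.571)
E
```

```text
time: 44.75
tool_pos: [0.565, -0.3788, 0.0559]
tool_rot: [3.141, 0.0, 1.569]
contact_force: [-0.2, 0.5, 0.7]
opening: 0.0456
t 44.75 turn -0.002 then shift mm [-0.9  0.3 16.9] tcp [ 0.565  -0.3788  0.0559] yaw 1.569
```

```bash
python3 -m inch '[[[-0.5,0,10,0],[0,0,7,0],[0,0,0,0]]]'; python3 -m inch '[[[0,0,0,0],[0,0,0,0],[0,0,0,0]]]' 1 25; python3 -m inch '[[[0,0,-20,0],[0,0,-40,0],[0,0,-50,0],[0,0,-50,0],[0,0,-15,0],[0,0,0,0]]]'; python3 - <<'E'
from rims import *
go([.55,.2745,.2],1.571)
E
```

```text
time: 45.12
tool_pos: [0.564, -0.3798, 0.0378]
tool_rot: [-3.141, -0.0, 1.568]
contact_force: [-0.5, -0.0, 0.5]
opening: 0.0459
time: 45.5
tool_pos: [0.5643, -0.3801, 0.0384]
tool_rot: [3.141, 0.0, 1.568]
contact_force: [0.3, 0.3, 0.5]
opening: 0.0234
time: 46.25
tool_pos: [0.5643, -0.38, 0.2135]
tool_rot: [3.141, 0.001, 1.568]
contact_force: [-0.7, 0.8, -1.2]
opening: 0.0233
t 46.25 turn -0.003 then shift mm [654.6 -14.2  12.9] tcp [ 0.5643 -0.38    0.2135] yaw 1.568
```

```bash
python3 -m inch '[[[20,0,0,0],[40,-1,0,0],[50,-1,0,0],[50,-1,0,0],[50,-1,0,0],[50,-1,0,0],[50,-1,0,0],[50,-1,0,0],[50,-1,0,0],[50,-1,0,0]]]'; python3 -m inch '[[[50,-1,0,0],[50,-1,0,0],[45,-1,0,0],[30,-1,0,0],[14,-1,0,0],[6,0,0,0],[0,0,0,0],[0,0,0,0]]]'; python3 - <<'E'
from h import *
go([.55,.2745,.155],1.571); print(observe()['opening'])
E
```

```text
time: 47.5
tool_pos: [0.5551, 0.0816, 0.2104]
tool_rot: [-3.137, 0.0, 1.568]
contact_force: [0.4, -0.8, -0.3]
opening: 0.0231
time: 48.5
tool_pos: [0.5524, 0.274, 0.213]
tool_rot: [-3.141, 0.0, 1.567]
contact_force: [0.5, 0.2, -0.9]
opening: 0.0232
t 48.5 turn -0.004 then shift mm [ 0.5 -2.4 58. ] tcp [0.5524 0.274  0.213 ] yaw 1.567
0.023156073900927214
```

```bash
python3 -m inch '[[[0,-1.6,20,0],[0,0,25,0],[0,0,13,0],[0,0,5,0],[0,0,0,0]]]'; python3 -m inch '[[[0,0,5,0],[0,0,5,0],[0,0,4,0],[0,0,0,0]]]';python3 -m inch '[[[0,0,4,0],[0,0,3,0],[0,0,1,0],[0,0,0,0],[0,0,0,0]]]'
```

```text
time: 49.12
tool_pos: [0.5508, 0.275, 0.1504]
tool_rot: [3.141, -0.0, 1.568]
contact_force: [0.1, 1.0, -1.4]
opening: 0.0233
time: 49.62
tool_pos: [0.5503, 0.275, 0.1356]
tool_rot: [-3.141, 0.0, 1.568]
contact_force: [-0.3, 0.8, -0.9]
opening: 0.0233
time: 50.25
tool_pos: [0.5506, 0.2751, 0.1282]
tool_rot: [3.141, -0.0, 1.568]
contact_force: [0.2, -0.1, -1.0]
opening: 0.0232
```

```bash
python3 -m inch '[[[0,0,1.5,0],[0,0,1.5,0],[0,0,0,0]]]'; python3 -m inch '[[[0,0,0,0],[0,0,0,0],[0,0,0,0]]]' 0 25;  python3 -m inch '[[[0,0,-15,0],[0,0,-30,0],[0,0,-40,0],[-30,-20,0,0.15],[-20,-40,0,0.15],[0,-40,0,0.15],[0,0,0,0.15],[0,0,0,0.15],[0,0,0,0.15],[0,0,0,0.15]]]'; python3 -m inch '[[[0,0,0,0.15],[0,0,0,0.15],[0,0,0,0.12],[0,0,0,0]]]' 1;  python3 - <<'E'
from rims import *
c=read_camera('top'); s=read_camera('side')
cv2.imwrite('pics/l4.png',np.hstack([cv2.resize(c['img'][140:210,180:300],(480,280),interpolation=3),cv2.resize(s['img'][110:210,200:320],(320,280),interpolation=3)]))
go(S((-.255,0,.047),st),.098)
E
```

```text
time: 50.62
tool_pos: [0.5506, 0.2751, 0.1253]
tool_rot: [3.141, -0.0, 1.568]
contact_force: [-0.4, -0.6, 1.8]
opening: 0.0231
time: 51.0
tool_pos: [0.5505, 0.2751, 0.125]
tool_rot: [-3.142, 0.0, 1.568]
contact_force: [0.2, 0.0, 0.1]
opening: 0.0453
time: 52.25
tool_pos: [0.45, 0.2435, 0.2113]
tool_rot: [3.141, -0.002, 0.513]
contact_force: [0.4, -0.1, -0.1]
opening: 0.046
time: 52.75
tool_pos: [0.4499, 0.2435, 0.2111]
tool_rot: [-3.141, -0.001, 0.099]
contact_force: [0.5, 0.2, -0.0]
opening: 0.0105
t 52.85 turn 0.002 then shift mm [-24.3  85.9 163.7] tcp [0.4498 0.2434 0.2107] yaw 0.1
```

View pics/l4.png

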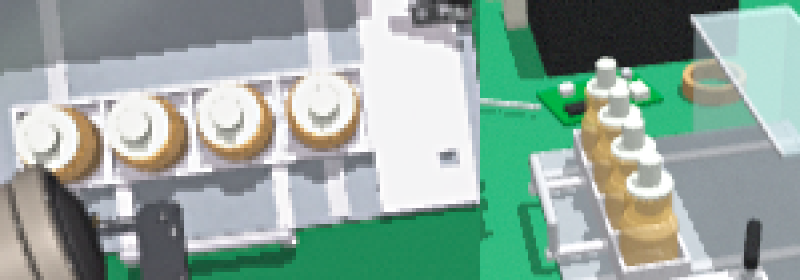

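All four flanges sit on their rims and stand upright in the side crop (650,180 to 606,90). Now I'll go in front of the handle.

```bash
python3 -m inch '[[[-12,30,0,0],[-12,40,0,0],[0,16,0,0],[0,0,20,0],[0,0,40,0],[0,0,40,0],[0,0,40,0],[0,0,20,0],[0,0,4,0],[0,0,0,0]]]' 1; python3 - <<'E'
from rims import *
go(S((-.242,0,.047),st),.098)
E
```

```text
time: 54.1
tool_pos: [0.4349, 0.1557, 0.0465]
tool_rot: [-3.141, -0.001, 0.098]
contact_force: [0.4, 0.5, 0.2]
opening: 0.0004
t 54.1 turn 0.0 then shift mm [12.3  0.  -0.5] tcp [0.4349 0.1557 0.0465] yaw 0.098
```

```bash
python3 -m inch '[[[4,0,0,0],[4,0,0,0],[4,0,0,0],[5,0,0,0],[8,0,0,0],[10,0,0,0],[10,0,0,0],[10,0,0,0],[10,0,0,0],[10,0,0,0]]]'; python3 -m inch '[[[10,0,0,0],[10,0,0,0],[10,0,0,0],[10,0,0,0],[8,0,0,0],[6,0,0,0],[4,0,0,0],[2,0,0,0],[0,0,0,0]]]';python3 - <<'E'
from rims import *
go(S((-.112,0,.047),st),.098)
E
```

```text
time: 55.35
tool_pos: [0.5095, 0.1629, 0.046]
tool_rot: [-3.142, 0.0, 0.098]
contact_force: [-2.5, 1.3, 0.7]
opening: 0.0007
time: 56.48
tool_pos: [0.569, 0.1685, 0.0462]
tool_rot: [3.141, -0.001, 0.098]
contact_force: [-0.6, -0.3, 0.1]
opening: 0.0006
t 56.48 turn -0.0 then shift mm [ 7.6 -0.4 -0.8] tcp [0.569  0.1685 0.0462] yaw 0.098
```

```bash
python3 -m inch '[[[2,0,0,0],[2,0,0,0],[1.5,0,0,0],[0,0,0,0]]]';python3 -m inch '[[[1.5,0,0,0],[1.5,0,0,0],[0,0,0,0]]]';python3 -m inch '[[[1.5,0,0,0],[0,0,0,0]]]'
```

```text
time: 56.98
tool_pos: [0.5744, 0.1691, 0.0461]
tool_rot: [3.141, -0.001, 0.098]
contact_force: [-1.5, 0.4, 0.2]
opening: 0.0005
time: 57.35
tool_pos: [0.5773, 0.1694, 0.0461]
tool_rot: [3.141, -0.0, 0.098]
contact_force: [-0.5, -1.2, 0.3]
opening: 0.0001
time: 57.6
tool_pos: [0.5773, 0.1695, 0.046]
tool_rot: [3.141, 0.003, 0.098]
contact_force: [-6.2, -1.0, 4.1]
opening: 0.0004
```

```bash
python3 -m inch '[[[1.5,0,0,0],[0,0,0,0],[0,0,0,0]]]'; python3 -m inch '[[[-6,0,0,0],[-8,0,0,0],[0,0,-30,0],[0,0,-50,0],[0,0,-50,0],[0,0,-40,0],[0,0,0,0]]]';python3 - <<'E'
from rims import *
c=read_camera('top'); s=read_camera('side')
cv2.imwrite('pics/l5.png',np.hstack([cv2.resize(c['img'][105:185,180:300],(420,280),interpolation=3),cv2.resize(s['img'][120:230,240:360],(305,280),interpolation=3)]))
go([.6585,-.029,.2],1.298)
E
```

```text
time: 57.98
tool_pos: [0.5774, 0.1695, 0.046]
tool_rot: [3.141, 0.006, 0.098]
contact_force: [-10.2, -2.7, 7.4]
opening: 0.0003
time: 58.85
tool_pos: [0.5678, 0.1688, 0.2199]
tool_rot: [-3.141, -0.008, 0.098]
contact_force: [1.0, 0.4, -0.3]
opening: 0.0003
t 58.95 turn -1.2 then shift mm [-165.2  142.5   15.8] tcp [0.5658 0.1684 0.2157] yaw 0.098
```

View pics/l5.png

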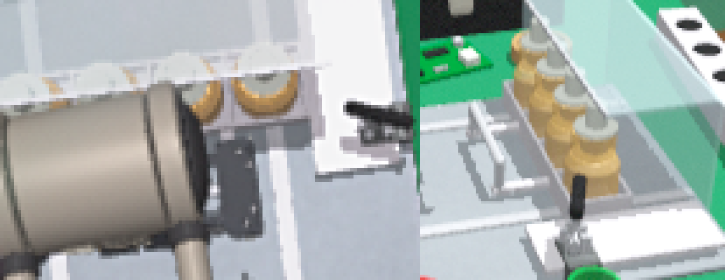

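Carriage is at its home stop, the stoppers are in, and the T-handle is still parked. Now the plunger.

```bash
python3 -m inch '[[[0,0,0,-0.15],[0,0,0,-0.15],[0,0,0,-0.15],[0,0,0,-0.15],[0,0,0,-0.15],[0,0,0,-0.15],[0,0,0,-0.15],[0,0,0,-0.15],[0,0,0,0]]]' 0.2 20;  python3 -m inch '[[[-25,20,0,0],[-40,35,0,0],[-40,35,0,0],[-40,35,0,0],[-20,17,0,0],[0,0,0,0],[0,0,0,0]]]'; python3 - <<'E'
from h import *
go([.6585,-.029,.084],1.298)
E
```

```text
time: 60.08
tool_pos: [0.5653, 0.1683, 0.2142]
tool_rot: [-3.139, 0.001, 1.296]
contact_force: [-1.2, -0.9, -0.1]
opening: 0.0364
time: 60.95
tool_pos: [0.6578, -0.028, 0.2153]
tool_rot: [-3.14, -0.0, 1.297]
contact_force: [0.0, -0.2, 0.6]
opening: 0.0371
t 60.95 turn -0.001 then shift mm [ -0.8   1.2 131.3] tcp [ 0.6578 -0.028   0.2153] yaw 1.297
```

```bash
python3 -m inch '[[[-0.5,0.7,30,0],[0,0,40,0],[0,0,35,0],[0,0,20,0],[0,0,6,0],[0,0,0,0]]]'; python3 -m inch '[[[0,0,0,0],[0,0,0,0],[0,0,0,0],[0,0,0,0]]]' 1 45
```

```text
time: 61.7
tool_pos: [0.6589, -0.0286, 0.0855]
tool_rot: [3.141, -0.0, 1.298]
contact_force: [1.1, 0.5, 0.1]
opening: 0.0366
time: 62.2
tool_pos: [0.6595, -0.0296, 0.0858]
tool_rot: [3.14, -0.0, 1.298]
contact_force: [1.7, -0.7, 2.1]
opening: 0.0134
```

```bash
python3 -m inch '[[[0,0,-3,0],[0,0,-3,0],[0,0,-0.8,0],[0,0,0,0],[0,0,0,0]]]'
```

```text
time: 62.82
tool_pos: [0.6591, -0.0296, 0.0904]
tool_rot: [-3.141, 0.0, 1.298]
contact_force: [5.9, -0.6, -10.7]
opening: 0.0138
```

```bash
python3 -m inch '[[[0,0,-1.2,0],[0,0,0,0],[0,0,0,0]]]'; python3 -m inch '[[[0,0,0,0.15],[0,0,0,0.15],[0,0,0,0.15],[0,0,0,0.15],[0,0,0,0.15],[0,0,0,0.15],[0,0,0,0.15],[0,0,0,0.13],[0,0,0,0],[0,0,0,0]]]'
```

```text
time: 63.2
tool_pos: [0.6591, -0.0296, 0.0915]
tool_rot: [-3.141, 0.0, 1.298]
contact_force: [5.1, -0.9, -9.6]
opening: 0.0141
time: 64.45
tool_pos: [0.6589, -0.0294, 0.0914]
tool_rot: [-3.141, 0.001, 0.118]
contact_force: [5.6, -0.1, -9.8]
opening: 0.0135
```

```bash
python3 -m inch '[[[0,0,3,0.01],[0,0,4,0],[0,0,4,0],[0,0,4,0],[0,0,3,0],[0,0,0,0],[0,0,0,0]]]'; python3 -m inch '[[[0,0,2,0],[0,0,0,0],[0,0,0,0]]]'
```

```text
time: 65.32
tool_pos: [0.659, -0.0295, 0.0754]
tool_rot: [3.141, -0.0, 0.108]
contact_force: [4.7, -0.0, -5.1]
opening: 0.0138
time: 65.7
tool_pos: [0.659, -0.0295, 0.0732]
tool_rot: [3.141, -0.0, 0.108]
contact_force: [5.4, -0.1, -4.2]
opening: 0.0136
```

```bash
python3 -m inch '[[[0,0,1.5,0],[0,0,0,0],[0,0,0,0]]]'; python3 -m inch '[[[0,0,0,0],[0,0,0,0],[0,0,0,0],[0,0,0,0]]]' 0.2; python3 -m inch '[[[0,0,-10,0],[0,0,-30,0],[0,0,-40,0],[0,0,-40,0],[-40,30,-20,0],[-50,50,0,0],[-50,50,0,0],[-40,40,0,0],[0,0,0,0]]]'; python3 - <<'E'
from rims import *
c=read_camera('top'); s=read_camera('side')
cv2.imwrite('pics/l6.png',np.hstack([cv2.resize(c['img'][100:180,180:300],(390,260),interpolation=3),cv2.resize(s['img'][120:230,240:360],(400,367),interpolation=3)[:260] if 0 else cv2.resize(s['img'][120:220,240:360],(390,260),interpolation=3)]))
for n,cc in(('top',c),('side',s)): print(n,[(np.round(r['at'],1),round(r['conf'],2)) for r in place_of(n,'plunger_grip')],proj(cc,(.6588,-.029,.085)),[(np.round(r['at'],1),round(r['conf'],2)) for r in place_of(n,'carriage_handle')],proj(cc,S((-.095,0,.06),st)))
print(observe())
E
```

```text
time: 66.08
tool_pos: [0.6591, -0.0294, 0.0721]
tool_rot: [3.141, -0.001, 0.108]
contact_force: [3.2, 0.0, 0.1]
opening: 0.0135
time: 66.58
tool_pos: [0.6587, -0.0294, 0.0715]
tool_rot: [-3.142, 0.001, 0.108]
contact_force: [0.2, 0.6, -0.0]
opening: 0.0365
time: 67.7
tool_pos: [0.5066, -0.2079, 0.2128]
tool_rot: [3.14, -0.0, 0.103]
contact_force: [0.5, 1.1, -0.2]
opening: 0.0363
top [(array([137.9, 289.4]), 0.57)] [np.float64(138.52994825011754), np.float64(288.00018216141973)] [(array([161.1, 227.1]), 0.62), (array([133.7, 255.5]), 0.38)] [np.float64(161.44131134242224), np.float64(226.19331890263763)]
side [(array([203.7, 303.2]), 0.67), (array([163.5, 284.4]), 0.51)] [np.float64(201.34307447534766), np.float64(302.06216857020513)] [(array([170.9, 264.3]), 0.58)] [np.float64(171.8823427402687), np.float64(265.96635697897773)]
{'time': 68.0, 'qpos': array([-0.5207,  0.3972,  1.4833,  0.0001,  1.261 ,  0.9403]), 'qvel': array([ 0.0006,  0.0025,  0.0026, -0.0018, -0.001 , -0.0011]), 'joint_efforts': array([ -0.3574, -46.0861, -24.4333,   0.0587,  -0.0414,   0.0062]), 'tool_pos': array([ 0.5093, -0.2039,  0.2116]), 'tool_rot': array([ 3.1416, -0.0002,  0.1097]), 'contact_force': array([-0.2271,  0.2511,  0.5276]), 'torque': array([ 0.0089,  0.0014, -0.0209]), 'opening': 0.036676042329995134}
```

View pics/l6.png

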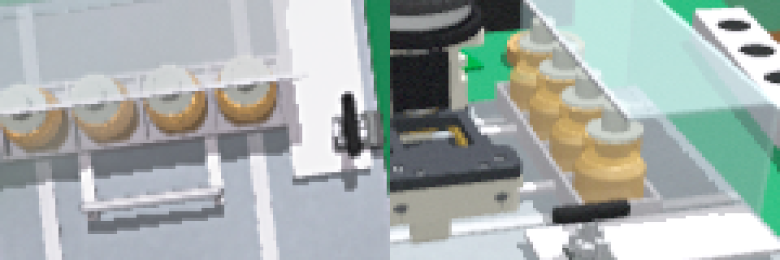

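The picture shows the T-handle back along station x, with the bar centre at row ≈201.2 in the side image (201.3 predicted for lift 0). The handle is at its home position and all four flasks stand stoppered. I'm handing in.

```bash
python3 -c "
from cell import *
print(hand_in())"
```

```text
the job is handed in; nothing more can be done
None
```

The solvent station is closed up and handed in at about 68 s of the 210 s allowed. `hand_in()` reports no verdict, so the results below rest on my own checks.

- **Parking the plunger:** I pulled it up, twisted it 1.2 rad and left it in its rest notch.
- **Sliding out and stoppering:** I hooked the carriage handle out to its stop. All four pockets held a flask, so I used all four stoppers and pressed each down until I felt contact: about 5, 5, 3 and 2 N.
- **Locking again:** I pushed the carriage home until I felt the stop at about 10 N, then lifted the plunger, turned it back and let it drop into the hole.

**Last checks**
- **Plunger:** In the side picture the T-handle sits at row 201.2; 201.3 was expected with the pin fully down. It was turned back to within about 0.02 rad of where it started.
- **Carriage:** The network's fix on the handle was within about 2 pixels of its home position.
- **Flasks:** All four stand with their stoppers flush on the rims, and the arm is clear of everything.

**What disagreed or was not checked**
- The network placed the T-handle about 2 rows lower in the side view than I measured, which is within its usual error.
- My rim measurement stopped working once stoppers covered the necks, so seating was judged from contact force, tool height and the pictures.
- I did not measure the circuit board or the jar again at the end, but the arm never went close to the board and stayed above the jar.

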